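# Stand the fallen bottle against the backboard and index the scan turntable

### The job

The mended square stoneware bottle has fallen over on the scanning turntable. Keeping its foot on the disc (do not lift it clear, the mended neck cannot carry its weight), push its top end up and over towards the plywood backboard until it stands upright on its foot, close against the board. Then turn the disc, with the bottle standing on it, until the black pointer on its rim points at the tall slim pin, let go, and leave the other things on the cart where they are.

Things in the scene. Friction and masses are not known exactly. Their poses are not given: they have to be found in the camera images.
- disc_axis (a point): centre of the top face of the aluminium turntable disc (260 mm diameter, 20 mm thick, top 42 mm above the cart top), which turns about the vertical here with light friction (about 1 N at a peg) and stays where it is left. Below it is a fixed grey square base plate, 340 mm wide, 14 mm thick. Axes turn with the disc: z up, +x straight towards its backboard.
- board (a point): middle of the lower edge of the front face of the upright plywood backboard, fixed on the disc 80 mm from its centre along the disc's +x. The board is 130 mm wide (along the disc's y), 85 mm high and 12 mm thick behind this face.
- lamp_bar (a point): middle of the lower front edge of a white lamp bar (26 mm deep, 35 mm to either side, 14 mm thick) on a thin post behind the board: 250 mm above the disc, 60 mm in front of the board's face. It turns with the disc and overhangs the place where the bottle must stand: a gripper cannot push upright behind the neck there, but one leaning 35 to 50 degrees away from the board has room.
- pointer (a point): tip of the black pointer on the disc's rim, opposite to the backboard, 140 mm from the disc's centre along the disc's -x, at the height of the disc's top. Axes as the disc's. At the start the bottle's neck lies over it.
- peg_left (a point): upright round steel peg on the disc's rim, 14 mm in diameter, 58 mm high above the disc, 108 mm from the disc's centre along the disc's +y and 40 mm along its -x; this point is on its axis 40 mm above the disc. For turning the disc by hand.
- peg_right (a point): a second such peg, 108 mm from the disc's centre along the disc's -y and 40 mm along its -x; this point is on its axis 40 mm above the disc.
- pin_tip (a point): top of the tall slim steel index pin, 8 mm in diameter and 50 mm high, fixed on the base plate outside the disc's rim (top 64 mm above the cart top). It stands 35 to 50 degrees to the left or to the right of where the pointer starts, seen from the disc's centre.
- stub_top (a point): top of the short thick steel stub, 26 mm in diameter and 22 mm high, fixed on the base plate on the other side of the pointer. Not the index: nothing is done with it.
- bottle_foot (a point): centre of the bottle's underside; z runs from foot to mouth. Square cream-white stoneware bottle, 0.55 to 0.95 kg, thick foot (centre of mass 42 mm up): body 80 x 80 mm, 100 mm high, shoulder to 112 mm, neck 26 mm in diameter, lip 36 mm in diameter from 158 to 170 mm (top). Starts lying on a flat side, mouth away from the board and out past the disc's rim, foot 60 to 85 mm from the board.
- bottle_mid (a point): centre of the bottle, on its axis, 85 mm above the underside
- bottle_neck (a point): middle of the bottle's neck, on its axis, 135 mm above the underside; the neck is 26 mm in diameter here
- nozzle: orange terracotta lamp nozzle, a loose cone 42 mm wide and 44 mm high on a corner of the base plate beside the backboard; origin at its underside. Bystander.
- ring_stand: clear acrylic ring stand, 64 mm wide and 22 mm high, loose on the other corner of the base plate beside the backboard; origin at its underside. Bystander.
- mallet: red rubber mallet with wooden handle, 250 mm long, lying on the cart to the robot's right; origin under its head. Bystander.
- pot_handle: thick grey stoneware handle, a bow about 110 mm long and 24 mm thick, lying on the cart to the robot's left; origin at its underside. Bystander.
- brush: brush, 170 mm long, lying on the cart to the robot's left; bystander, origin at its underside
- disc (a joint): angle of the turntable disc on its base, 0 at the start, growing counter-clockwise seen from above; free from -1.5 to 1.5
- bottle: the bottle as a whole; origin and axes as point bottle_foot
Things that resemble listed ones, but are neither listed nor needed, are in the scene too. Of the things shaped like the bottle, the white one is meant.

How it is judged:
By the outcome, as a careful person would: the job done as asked, in the order asked, and still so for the second after the job is handed in, with the robot touching nothing.
It also fails if it takes over 67 s, if anything falls off the work surface, if the arm or the gripper's body presses on something with over 40 N, if the wrist force passes 120 N, or if a joint passes its speed limit or range.

### The arm

A 6-joint arm with a two-finger parallel gripper is mounted at the origin on the work surface. World frame = base frame: x ahead of the robot, y to its left, z up, the work surface at z = 0. Lengths are in mm, angles in rad, forces in N, time in s.
With the tool pointing down it reaches from about 275 to 1000 mm from the base axis. Payload 8.4 kg.
Tool frame: the origin (TCP) lies at the very end of the fingers, on their centre line; the grasp point (between the pads) lies 19 mm behind it; z points along the fingers, y is the direction in which the jaws open and shut (so a half turn about z gives the same grasp; the last joint's range is limited). The gripper opens to 85 mm and grips with 20 to 120 N. Pads are 22 mm wide; open, the fingers measure 114 mm over their backs; the gripper's body (76 mm by 85 mm) begins 54 mm behind the grasp point. The pads swing forward as they close: fully open they stand 13 mm farther back than shut.
Start: joints at [1.102, 0.353, 1.633, -0, 1.155, -0.002], TCP at [281.268, 558.136, 231.281] pointing down, gripper open.
Joint ranges: [-2.63, 2.63], [-0.92, 2.1], [0.06, 2.66], [-1.3, 4.44], [0, 2.69], [-3.02, 3.02]. Speed limits (rad/s): [2.22, 2.22, 2.79, 3.14, 3.14, 3.14].

### API

Orientations are given as [roll, pitch, yaw] about the fixed x, y, z axes, in that order (R = Rz(yaw) Ry(pitch) Rx(roll)).
In Python, from rig import readout, grab_frame, calibration, r gives the robot as it stands. The module is installed in compiled form; this text tells all that it offers.
- The arm moves only by the tool play_rows, never from a script. Its argument "rows" is a list of rows, each a list of 3 entries, a list of its own where there are three numbers: the closure in counts, from 0 (fully open) to 255 (shut), then the shift along the tool's x, y, z in cm, then the turn, a rotation vector about the tool's x, y, z in rad. In form: [[gripper, [dx, dy, dz], [rx, ry, rz]], ...]. A call has 1 to 12 rows; each row is the pose to reach, as a shift and turn from the pose commanded when the call began, along the tool's axes at that moment; what a row does not reach only later rows make up. A row lasts 1/12 s, in which the tool goes at most 41.7 mm and 7.16 degrees, less where a joint would pass 70% of its speed; a pose out of reach is approached as far as the arm can. A call with a gripper value outside its range is refused whole. The fingers move at their own pace and stop on an object; "squeeze" is the grip in N (left out, the last holds). Time passes only in rows, so rows that repeat a pose let the fingers close. It gives the time, the measured TCP pose, the force and the opening at its end, in the units of the state.
- readout.sense(): the state, without advancing time (a new reading comes with each control period).
- grab_frame(name): name is "side" or "top"; returns (picture, depth): 420x560x3 uint8, red, green, blue; 420x560 float32, mm along the optical axis (not along the pixel's ray), 0 where there is no reading.
- calibration(name): a dict with "vfov" (degrees; the focal length in pixels is half the picture's height over the tangent of half this angle, whatever the lens; pixels are square), "cx", "cy" (the principal point, pixels), "cam_to_world" (4x4, takes a point from camera to world coordinates). Camera axes: x right, y down, z forward; pixel columns grow to the right and rows downward; lengths in mm; the calibration is good to about 2 mm. A picture is of the moment at which its call begins. calibration takes no time and is no camera call.
- r.sign_off(): hands the job in, once; it reports no verdict.
The state is a dict: "clock": time; "qpos": joint angles; "qvel": joint speeds; "joint_efforts": joint torques, N m; "eef_pos": TCP position; "tcp_rot": TCP orientation; "contact_force": force on the tool from outside, world axes, zero at the start; "wrist_torque": the same for the moment, N m; "opening": opening from 0.0 (shut) to 1.0 (fully open).
Only numpy, scipy, OpenCV 4.12 (cv2) and the standard library are available. Lean on these libraries where they do the work, as an engineer would, in place of code of your own. Each camera call takes 0.05 s, during which the arm holds its last target.

## Working session

There is one attempt and no reset: what is moved stays moved. The work goes in short steps, Python scripts to look and compute and a tool call to move; the robot and the scene stay as the last step left them, time stands still between calls to the robot, and variables do not carry over. Pictures are saved under pics/ and viewed, and the job is handed in when it is done.

Besides the shell and the picture viewer there is one more tool, called after "Request:" by a JSON object that holds its "op" and its "data". play_rows: Moves the arm, as the interface text tells. Its arguments: {"type":"object","properties":{"rows":{"type":"array"},"squeeze":{"type":"number"}},"required":["rows"]}

```bash
mkdir -p pics; ls; cat > h.py <<'E'
import numpy as np, cv2
from rig import readout, grab_frame, calibration, r
from scipy.spatial.transform import Rotation as Ro
def snap(n,f):
    p,d=grab_frame(n); np.savez(f'pics/{f}.npz',p=p,d=d); cv2.imwrite(f'pics/{f}.png',p[:,:,::-1]); return p,d
def cloud(n,d):
    c=calibration(n); f=d.shape[0]/2/np.tan(np.radians(c['vfov'])/2)
    v,u=np.mgrid[:d.shape[0],:d.shape[1]]
    P=np.stack([(u-c['cx'])*d/f,(v-c['cy'])*d/f,d,np.ones_like(d)],-1)
    return (P@np.array(c['cam_to_world']).T)[...,:3]
def load(f):
    z=np.load(f'pics/{f}.npz'); return z['p'],z['d']
def proj(n,X):
    c=calibration(n); f=420/2/np.tan(np.radians(c['vfov'])/2)
    q=np.linalg.inv(c['cam_to_world'])@np.append(X,1); return q[0]*f/q[2]+c['cx'],q[1]*f/q[2]+c['cy'],q[2]
E
python3 - <<'E'
from h import *
for n in('side','top'):
    snap(n,n+'0'); print(calibration(n))
print(readout.sense())
E
```

```text
pics
{'vfov': 51.623916041004385, 'cx': 278.76800552392916, 'cy': 212.88533328524449, 'cam_to_world': array([[ 7.57205223e-01, -3.54407263e-01,  5.48667241e-01,
        -2.84922555e+02],
       [-6.52893958e-01, -3.85945801e-01,  6.51747895e-01,
        -9.64887964e+02],
       [-1.92283699e-02, -8.51728437e-01, -5.23630537e-01,
         9.44250986e+02],
       [ 0.00000000e+00,  0.00000000e+00,  0.00000000e+00,
         1.00000000e+00]])}
{'vfov': 45.939286714423176, 'cx': 273.30964249167505, 'cy': 213.59866998225115, 'cam_to_world': array([[ 2.69728196e-02, -9.90785274e-01,  1.32729074e-01,
         3.17973140e+02],
       [-9.99635437e-01, -2.65734462e-02,  4.77971460e-03,
        -4.36294581e+01],
       [-1.20860193e-03, -1.32809608e-01, -9.91140831e-01,
         1.66691631e+03],
       [ 0.00000000e+00,  0.00000000e+00,  0.00000000e+00,
         1.00000000e+00]])}
{'clock': 0.1, 'qpos': array([ 1.10161942e+00,  3.53563460e-01,  1.63406193e+00,  2.46325428e-05,
        1.15523802e+00, -2.37196355e-03]), 'qvel': array([-0.00036047,  0.00027896, -0.003147  ,  0.00219301,  0.00050576,
        0.00100203]), 'joint_efforts': array([-9.87733620e-04, -6.06360340e+01, -3.42817962e+01, -8.12048370e-05,
        3.95658659e-03,  1.45691365e-05]), 'eef_pos': array([281.05026417, 557.74992851, 230.64548225]), 'tcp_rot': array([-3.14032196e+00, -2.55375456e-05,  2.67477773e+00]), 'contact_force': array([-0.87640772, -0.45145376,  0.80388286]), 'wrist_torque': array([-0.00313736,  0.02237244,  0.01322598]), 'opening': 0.9973698726522228}
```

View pics/side0.png

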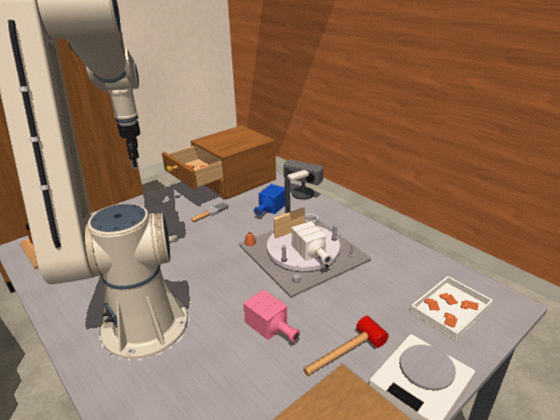

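View pics/top0.png

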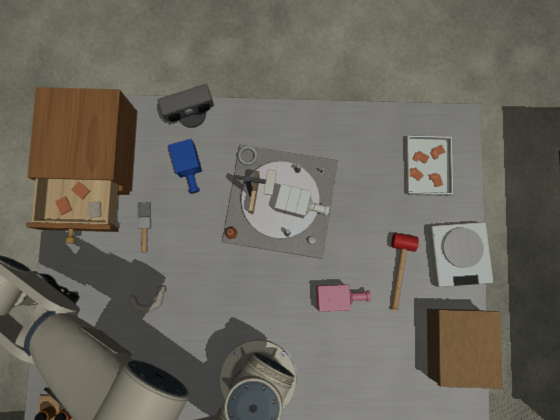

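```bash
python3 - <<'E'
from h import *
p,d=load('top0'); cv2.imwrite('pics/t0z.png',cv2.resize(p[135:270,210:350,::-1],None,fx=5,fy=4.4*5/4.4*0+4.4,interpolation=cv2.INTER_CUBIC)[:600])
p2,d2=load('side0'); cv2.imwrite('pics/s0z.png',cv2.resize(p2[150:300,230:380,::-1],None,fx=4,fy=4,interpolation=cv2.INTER_CUBIC))
C=cloud('top',d)
for (u,v) in [(292,200),(310,205),(321,210),(253,195),(270,182),(286,232),(297,169),(311,240),(321,170),(280,225),(300,225),(230,160),(235,150),(330,250)]:
    print(u,v,C[v,u].round(0))
E
```

```text
292 200 [569. -94. 128.]
310 205 [ 558. -152.  107.]
321 210 [ 545. -189.   88.]
253 195 [582.  30. 122.]
270 182 [590. -25. 303.]
286 232 [470. -78. 102.]
297 169 [ 680. -110.   77.]
311 240 [ 451. -162.   41.]
321 170 [ 687. -191.   43.]
280 225 [497. -59.  49.]
300 225 [ 500. -125.   38.]
230 160 [724. 119.  -1.]
235 150 [759. 103.   1.]
330 250 [ 423. -230.   -4.]
```

View pics/t0z.png

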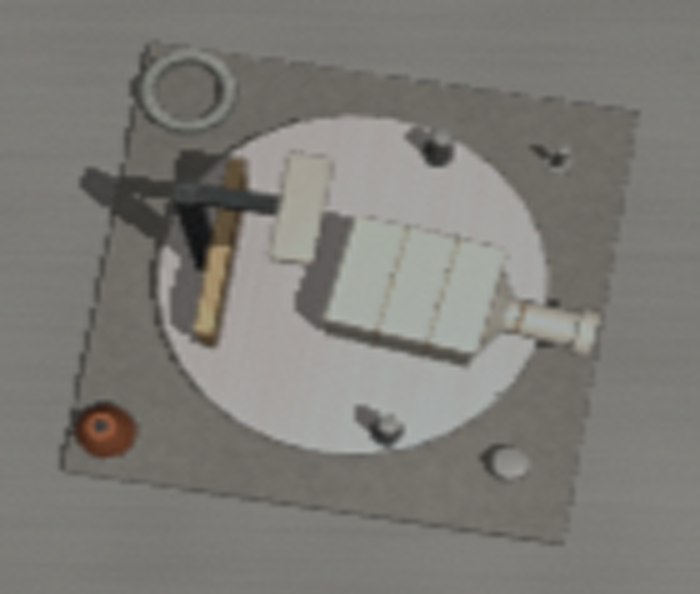

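View pics/s0z.png

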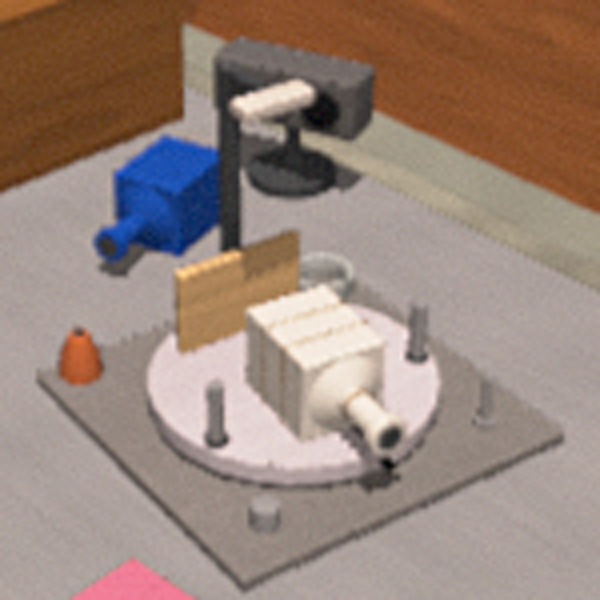

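```bash
python3 - <<'E'
from h import *
p,d=load('top0'); C=cloud('top',d); 
roi=np.zeros(d.shape,bool); roi[140:265,215:340]=1
Z=C[...,2]
def rect(m,n):
    q=C[m][:,:2].astype(np.float32); print(n,len(q),'z',np.median(C[m][:,2]).round(1),[np.round(a,2) for a in cv2.minAreaRect(q)]); return q
hsv=cv2.cvtColor(p,cv2.COLOR_RGB2HSV)
rect(roi&(Z>290)&(Z<325),'lamp')
rect(roi&(Z>112)&(Z<135)&(hsv[...,1]>70),'board')
bt=roi&(Z>115)&(Z<135)&(hsv[...,1]<60)&(C[...,1]<-30)
rect(bt,'bottletop')
nk=roi&(Z>70)&(Z<112)&(C[...,1]<-155)&(C[...,1]>-230)&(C[...,0]>500)&(C[...,0]<600); rect(nk,'neck')
print(np.c_[C[nk]][::4].round(0))
# disc circle
m=roi&(Z>30)&(Z<50)&(hsv[...,2]>150); q=rect(m,'disc')
h=cv2.convexHull(q)[:,0]
print(cv2.minEnclosingCircle(q))
A=np.c_[2*h,np.ones(len(h))]; s=np.linalg.lstsq(A,(h**2).sum(1),rcond=None)[0]; print(s[:2],np.sqrt(s[2]+s[:2]@s[:2]))
pl=roi&(Z>5)&(Z<24); rect(pl,'plate')
for c,n in(((297,169),'pegA'),((286,232),'pegB'),((321,169),'pin'),((311,240),'stub')):
    w=C[c[1]-6:c[1]+7,c[0]-6:c[0]+7].reshape(-1,3); th={'pegA':70,'pegB':70,'pin':30,'stub':28}[n]
    k=w[w[:,2]>th]; print(n,len(k),k.mean(0).round(1),k[k[:,2]>k[:,2].max()-8].mean(0).round(1),k[:,2].max())
E
```

```text
lamp 344 z 305.4 [array([594.28,   4.11]), array([84.15, 70.37]), np.float64(82.06)]
board 135 z 127.0 [array([595.41,  28.53]), array([ 13.67, 126.59]), np.float64(82.12)]
bottletop 779 z 122.2 [array([571.96, -96.8 ]), array([101.13,  80.61]), np.float64(76.14)]
neck 167 z 93.4 [array([ 554.88, -182.02]), array([67.3 , 34.88]), np.float64(71.27)]
[[ 582. -156.   96.]
 [ 568. -156.  100.]
 [ 568. -163.   85.]
 [ 565. -160.   84.]
 [ 563. -172.   97.]
 [ 559. -156.   98.]
 [ 559. -169.   98.]
 [ 560. -182.   97.]
 [ 562. -196.   85.]
 [ 562. -215.   88.]
 [ 556. -166.   99.]
 [ 556. -178.   98.]
 [ 557. -192.   93.]
 [ 558. -205.   92.]
 [ 553. -160.   93.]
 [ 553. -172.   97.]
 [ 553. -185.   98.]
 [ 555. -198.   91.]
 [ 554. -210.  102.]
 [ 550. -163.   98.]
 [ 550. -175.  100.]
 [ 550. -188.  100.]
 [ 551. -201.   96.]
 [ 551. -214.   99.]
 [ 548. -166.   90.]
 [ 548. -179.   91.]
 [ 548. -192.   90.]
 [ 547. -204.  103.]
 [ 547. -158.   73.]
 [ 544. -170.   91.]
 [ 543. -182.  100.]
 [ 544. -195.   97.]
 [ 544. -207.   99.]
 [ 541. -176.   94.]
 [ 541. -189.   91.]
 [ 541. -201.   98.]
 [ 539. -183.   81.]
 [ 539. -196.   87.]
 [ 539. -208.   91.]
 [ 535. -201.   97.]
 [ 533. -203.   84.]
 [ 530. -203.   82.]]
disc 2466 z 42.0 [array([585.25, -56.96]), array([252.99, 256.76]), np.float64(84.42)]
((565.826416015625, -73.00325775146484), 153.96893310546875)
[576.3489673 -64.6765847] 132.17486289871204
plate 5347 z 13.5 [array([583.99, -47.16]), array([426.23, 427.16]), np.float64(1.55)]
pegA 23 [ 685.2 -111.2   95.2] [ 685.5 -111.   101. ] 105.48541282763836
pegB 19 [464.3 -80.3 181.8] [ 318.   -43.6 1666.9] 1666.916307836907
pin 10 [ 685.8 -193.9   51. ] [ 687.2 -194.3   64.3] 67.6223366530653
stub 47 [ 453.  -164.6   35.1] [ 451.2 -163.9   39.4] 44.48558776425352
```

```bash
cat >> h.py <<'E'
B=np.radians(76.4); e=np.array([np.cos(B),np.sin(B),0]); P=np.array([583.8,-48.2,42.]); zz=np.array([0,0,1.])
def pose(): 
    s=readout.sense(); return np.array(s['eef_pos']),Ro.from_euler('xyz',s['tcp_rot']),s
def tool(L,B=B):
    ee=np.array([np.cos(B),np.sin(B),0]);L=np.radians(L); z=np.sin(L)*ee-np.cos(L)*zz; y=np.array([np.sin(B),-np.cos(B),0]); x=np.cross(y,z)
    return Ro.from_matrix(np.c_[x,y,z])
def F(a,h,L):  # TCP for front tip corner at (a,h) in bottle plane
    return P-a*e+h*zz-11*tool(L).as_matrix()[:,0]
def go(p,R):
    p0,R0,s=pose(); print('shift cm',(R0.inv().apply(np.array(p)-p0)/10).round(2).tolist(),'rot',(R0.inv()*R).as_rotvec().round(3).tolist(),'dist',np.linalg.norm(np.array(p)-p0).round(0))
E
python3 - <<'E'
from h import *
R0=tool(0);
go([330,250,330],R0); go([400,-120,330],R0)
E
```

```text
shift cm [-18.22, -25.29, -9.9] rot [-0.001, 0.001, 1.341] dist 327.0
shift cm [-41.12, -55.18, -9.87] rot [-0.001, 0.001, 1.341] dist 695.0
```

Request:
{"op": "play_rows", "data": {"rows": [[200,[-18.2,-25.3,-9.9],[0,0,0.55]],[200,[-18.2,-25.3,-9.9],[0,0,0.55]],[200,[-18.2,-25.3,-9.9],[0,0,0.55]],[200,[-18.2,-25.3,-9.9],[0,0,0.55]],[200,[-18.2,-25.3,-9.9],[0,0,0.55]],[200,[-18.2,-25.3,-9.9],[0,0,0.55]],[200,[-18.2,-25.3,-9.9],[0,0,0.55]],[200,[-18.2,-25.3,-9.9],[0,0,0.55]],[200,[-18.2,-25.3,-9.9],[0,0,0.55]],[200,[-18.2,-25.3,-9.9],[0,0,0.55]]]}}

```text
clock: 0.93
eef_pos: [330.4, 249.2, 330.9]
tcp_rot: [3.14, -0.0, 2.122]
contact_force: [-0.7, 1.1, 0.4]
opening: 0.217
```

```bash
python3 - <<'E'
from h import *
print(pose()[2]); go([400,-150,330],tool(0)); go([470,-250,280],tool(25))
E
```

```text
{'clock': 0.9333, 'qpos': array([ 6.42550319e-01, -8.51662817e-02,  1.92200080e+00,  1.08333715e-04,
        1.30295905e+00,  9.17088927e-02]), 'qvel': array([ 0.04470874,  0.03999138, -0.00775389,  0.01122909, -0.01414982,
        0.01857391]), 'joint_efforts': array([ -1.60660923, -32.28489518, -36.7353487 ,  -0.25174697,
         0.29512818,  -0.32655453]), 'eef_pos': array([330.37346281, 249.20802646, 330.94258462]), 'tcp_rot': array([ 3.13981070e+00, -2.68844076e-04,  2.12160942e+00]), 'contact_force': array([-0.69235004,  1.12779338,  0.40516694]), 'wrist_torque': array([-0.03475609, -0.00513085,  0.02434062]), 'opening': 0.21663594557867927}
shift cm [-37.66, -14.96, 0.06] rot [0.002, -0.001, 0.788] dist 405.0
shift cm [-49.85, -14.24, 5.06] rot [-0.17, 0.412, 0.776] dist 521.0
```

Request:
{"op": "play_rows", "data": {"rows": [[200,[-37.7,-15,0],[0,0,0.79]],[200,[-37.7,-15,0],[0,0,0.79]],[200,[-37.7,-15,0],[0,0,0.79]],[200,[-37.7,-15,0],[0,0,0.79]],[200,[-37.7,-15,0],[0,0,0.79]],[200,[-37.7,-15,0],[0,0,0.79]],[200,[-37.7,-15,0],[0,0,0.79]],[200,[-37.7,-15,0],[0,0,0.79]],[200,[-37.7,-15,0],[0,0,0.79]],[200,[-37.7,-15,0],[0,0,0.79]],[200,[-37.7,-15,0],[0,0,0.79]]]}}

```text
clock: 1.85
eef_pos: [402.1, -153.0, 329.4]
tcp_rot: [-3.141, 0.001, 1.332]
contact_force: [0.6, -0.1, 0.4]
opening: 0.215
```

```bash
python3 - <<'E'
from h import *
print(pose()[2]['qpos'],pose()[0]); 
L=50;b=24
f=F(151.6,6.6,L); m=tool(L).as_matrix(); print(f)
go(f-90*m[:,2]-30*m[:,0],tool(L))
E
```

```text
[-3.65999053e-01 -5.29704438e-02  1.89582850e+00 -1.41089090e-03
  1.29889897e+00 -1.27022505e-01] [ 402.13673443 -153.01830059  329.42793493]
[ 546.48984485 -202.42169706   40.17351113]
shift cm [-10.18, 15.21, 25.45] rot [0.0, 0.874, -0.001] dist 313.0
```

Request:
{"op": "play_rows", "data": {"rows": [[200,[-10.2,15.2,10],[0,0.87,0]],[200,[-10.2,15.2,10],[0,0.87,0]],[200,[-10.2,15.2,10],[0,0.87,0]],[200,[-10.2,15.2,10],[0,0.87,0]],[200,[-10.2,15.2,10],[0,0.87,0]],[200,[-10.2,15.2,10],[0,0.87,0]],[200,[-10.2,15.2,10],[0,0.87,0]],[200,[-10.2,15.2,10],[0,0.87,0]],[200,[-10.2,15.2,10],[0,0.87,0]],[200,[-10.2,15.2,10],[0,0.87,0]]]}}

```text
clock: 2.68
eef_pos: [525.3, -282.9, 230.2]
tcp_rot: [-3.141, -0.867, 1.335]
contact_force: [0.3, 0.2, 0.8]
opening: 0.217
```

```bash
python3 - <<'E'
from h import *
print(pose()[2]['qpos'],pose()[0]); 
L=50
f=F(151.6,6.6,L); m=tool(L).as_matrix(); print(f)
go(f-90*m[:,2]-25*m[:,0],tool(L))
snap('side','s1');snap('top','t1')
p2,d2=load('s1'); cv2.imwrite('pics/s1z.png',cv2.resize(p2[100:320,180:440,::-1],None,fx=3,fy=2.7,interpolation=cv2.INTER_CUBIC))
E
```

```text
[-0.8596872   0.60098994  1.52587559  0.66697367  1.60831724 -0.8097763 ] [ 525.33629769 -282.93763869  230.20771873]
[ 546.48984485 -202.42169706   40.17351113]
shift cm [-11.65, 0.17, 9.66] rot [-0.002, 0.006, 0.001] dist 151.0
```

View pics/s1z.png

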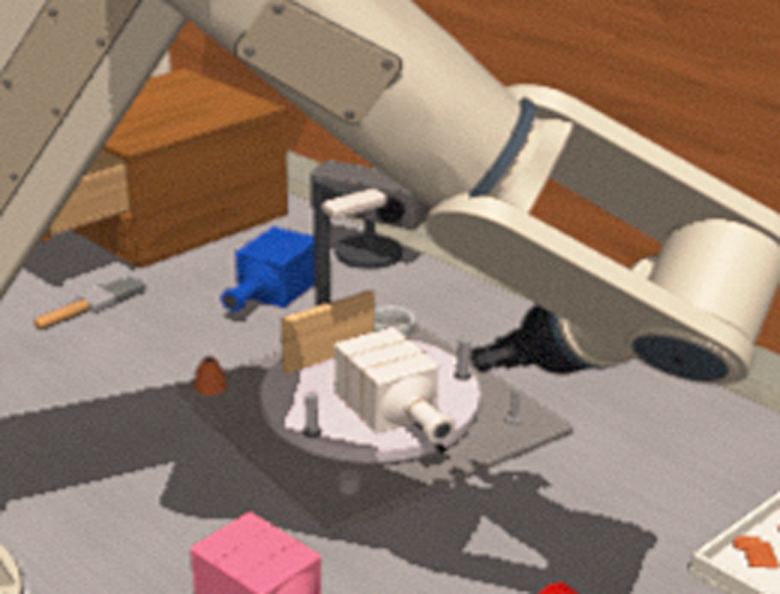

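Request:
{"op": "play_rows", "data": {"rows": [[200,[-11.6,0.2,9.6],[0,0,0]],[200,[-11.6,0.2,9.6],[0,0,0]],[200,[-11.6,0.2,9.6],[0,0,0]],[200,[-11.6,0.2,9.6],[0,0,0]],[200,[-11.6,0.2,9.6],[0,0,0]],[200,[-11.6,0.2,9.6],[0,0,0]]]}}

```text
clock: 3.28
eef_pos: [526.7, -284.8, 80.9]
tcp_rot: [-3.142, -0.869, 1.336]
contact_force: [-0.5, -0.0, 1.1]
opening: 0.216
```

```bash
python3 - <<'E'
from h import *
print(pose()[2]['qpos'],pose()[0]); 
L=50
f=F(151.6,6.6,L); m=tool(L).as_matrix(); print(f)
go(f-9*m[:,0],tool(L))
snap('side','s2');snap('top','t2')
p2,d2=load('s2'); cv2.imwrite('pics/s2z.png',cv2.resize(p2[150:300,230:380,::-1],None,fx=4,fy=4,interpolation=cv2.INTER_CUBIC))
p2,d2=load('t2'); cv2.imwrite('pics/t2z.png',cv2.resize(p2[135:270,225:375,::-1],None,fx=4,fy=4,interpolation=cv2.INTER_CUBIC))
E
```

```text
[-0.86053318  0.79253341  1.56336795  0.67535277  1.43084966 -0.95347452] [ 526.74893108 -284.83799116   80.90285117]
[ 546.48984485 -202.42169706   40.17351113]
shift cm [1.46, 0.0, 9.11] rot [-0.002, 0.003, 0.002] dist 92.0
```

View pics/s2z.png

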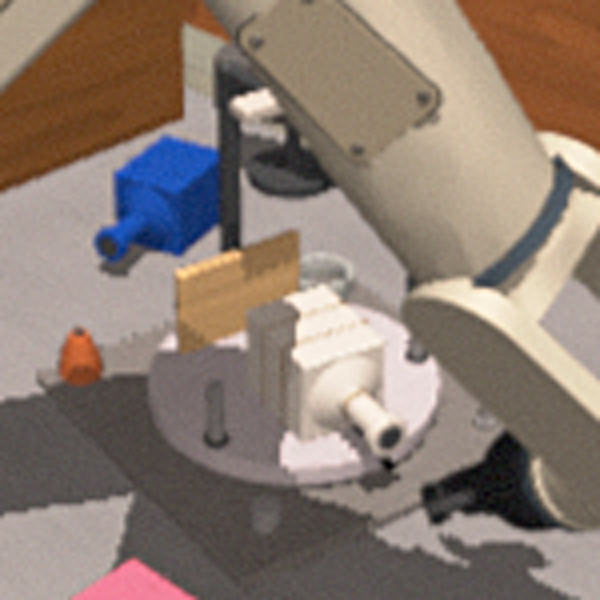

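View pics/t2z.png

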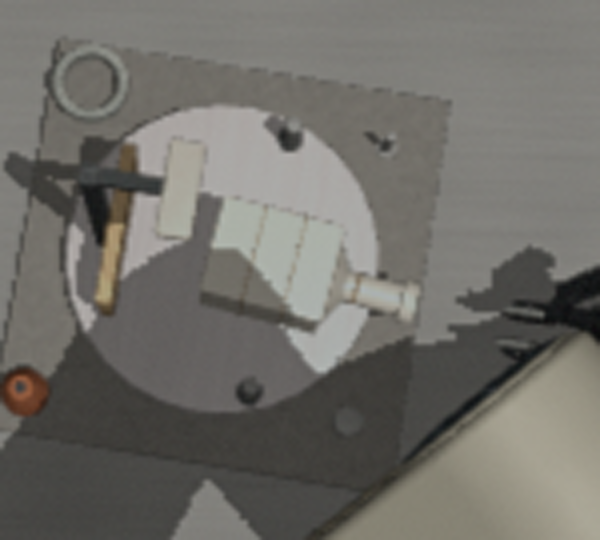

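Request:
{"op": "play_rows", "data": {"rows": [[200,[1.5,0,3],[0,0,0]],[200,[1.5,0,5],[0,0,0]],[200,[1.5,0,7],[0,0,0]],[200,[1.5,0,8.2],[0,0,0]],[200,[1.5,0,9.1],[0,0,0]],[200,[1.5,0,9.1],[0,0,0]]]}}

```text
clock: 3.88
eef_pos: [545.1, -207.9, 33.0]
tcp_rot: [3.141, -0.87, 1.336]
contact_force: [-1.3, -0.3, -0.3]
opening: 0.215
```

```bash
python3 - <<'E'
from h import *
p,R,s=pose();print(s['qpos'],p,s['contact_force']); 
L=50
f=F(151.6,6.6,L)
go(f,tool(L))
snap('side','s3');snap('top','t3')
p2,d2=load('s3'); cv2.imwrite('pics/s3z.png',cv2.resize(p2[200:300,270:380,::-1],None,fx=6,fy=6,interpolation=cv2.INTER_CUBIC))
p2,d2=load('t3'); cv2.imwrite('pics/t3z.png',cv2.resize(p2[160:260,255:355,::-1],None,fx=6,fy=6,interpolation=cv2.INTER_CUBIC))
E
```

```text
[-0.7649294   0.8192971   1.66786251  0.75637944  1.29044115 -0.99305317] [ 545.13459975 -207.90366315   33.04537371] [-1.33106384 -0.2915213  -0.27920023]
shift cm [0.91, 0.0, -0.03] rot [-0.002, 0.003, 0.002] dist 9.0
```

View pics/s3z.png

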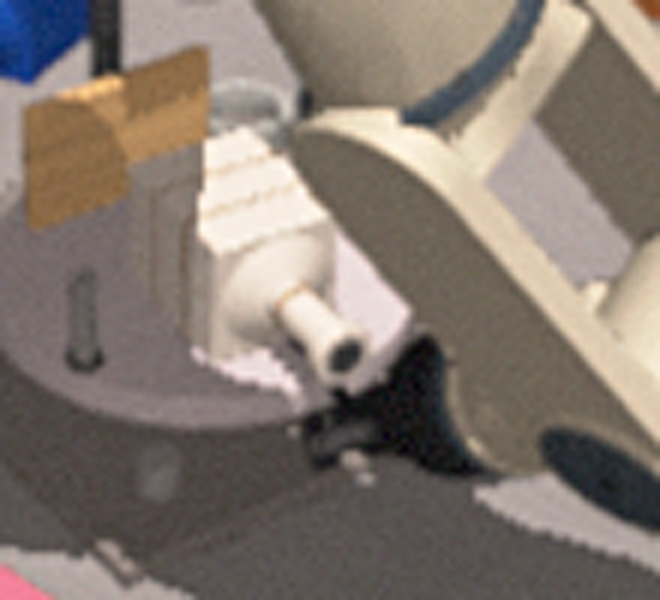

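View pics/t3z.png

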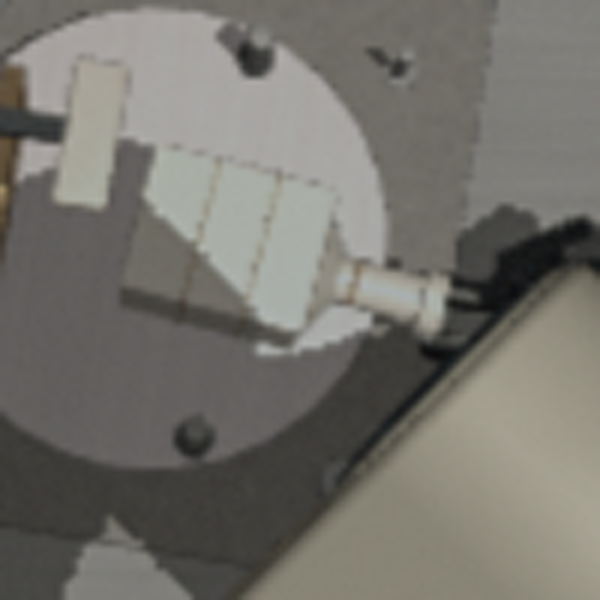

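```bash
cat >> h.py <<'E'
def tip(th,L=50,b=24,nest=2.4):
    t=np.radians(th); l=np.radians(L)
    if th<=90-L:
        c=np.array([170*np.cos(t)-22*np.sin(t),170*np.sin(t)+22*np.cos(t)])
        f=c-b*np.array([np.sin(l),np.cos(l)]); f=f+nest*np.array([-np.cos(l),np.sin(l)])
    else:
        k=170-b; o=22+5*min(1,(th-90+L)/12)+3.4
        f=np.array([k*np.cos(t)-o*np.sin(t),k*np.sin(t)+o*np.cos(t)])
    return F(f[0],f[1],L)
E
python3 - <<'E'
from h import *
p,R,s=pose()
for th in range(0,75,5):
    q=tip(th); print(th,q.round(0),(R.inv().apply(q-p)/10).round(2))
E
```

```text
0 [ 547. -201.   42.] [ 1.21 -0.04  0.1 ]
5 [ 547. -198.   57.] [ 2.5  -0.04 -0.65]
10 [ 548. -195.   71.] [ 3.85 -0.04 -1.29]
15 [ 550. -190.   85.] [ 5.25 -0.04 -1.81]
20 [ 551. -184.   99.] [ 6.7  -0.03 -2.21]
25 [ 553. -176.  112.] [ 8.17 -0.03 -2.47]
30 [ 555. -168.  124.] [ 9.66 -0.03 -2.61]
35 [ 557. -159.  136.] [11.15 -0.03 -2.62]
40 [ 560. -149.  146.] [12.64 -0.02 -2.5 ]
45 [ 562. -137.  156.] [14.21 -0.02 -2.21]
50 [ 565. -124.  164.] [15.65 -0.02 -1.77]
55 [ 568. -112.  171.] [ 1.692e+01 -1.000e-02 -1.230e+00]
60 [ 571. -100.  175.] [ 1.806e+01 -1.000e-02 -6.000e-01]
65 [574. -88. 179.] [ 1.914e+01 -1.000e-02  1.300e-01]
70 [577. -76. 181.] [ 2.015e+01 -1.000e-02  9.500e-01]
```

Start lifting to about 15°, then look.

Request:
{"op": "play_rows", "data": {"rows": [[200,[0.6,0,0],[0,0,0]],[200,[1.2,0,0.1],[0,0,0]],[200,[1.6,0,-0.1],[0,0,0]],[200,[2.0,0,-0.4],[0,0,0]],[200,[2.5,0,-0.6],[0,0,0]],[200,[2.9,0,-0.9],[0,0,0]],[200,[3.4,0,-1.1],[0,0,0]],[200,[3.9,0,-1.3],[0,0,0]],[200,[4.3,0,-1.5],[0,0,0]],[200,[4.8,0,-1.7],[0,0,0]],[200,[5.2,0,-1.8],[0,0,0]],[200,[5.2,0,-1.8],[0,0,0]]]}}

```text
clock: 4.98
eef_pos: [549.7, -189.3, 84.7]
tcp_rot: [3.14, -0.87, 1.336]
contact_force: [-0.5, -1.0, -1.0]
opening: 0.215
```

```bash
cat >> h.py <<'E'
def look(k,sb=(150,300,240,390),tb=(150,260,235,345)):
    snap('side','s'+k);snap('top','t'+k)
    p1,_=load('s'+k);p2,_=load('t'+k)
    a=cv2.resize(p1[sb[0]:sb[1],sb[2]:sb[3],::-1],(400,400),interpolation=cv2.INTER_CUBIC);b=cv2.resize(p2[tb[0]:tb[1],tb[2]:tb[3],::-1],(400,400),interpolation=cv2.INTER_CUBIC)
    cv2.imwrite('pics/b'+k+'.png',np.hstack([a,b]))
E
python3 - <<'E'
from h import *
look('4')
p,R,s=pose();print(p,s['contact_force'])
for th in range(15,60,5):
    q=tip(th); print(th,(R.inv().apply(q-p)/10).round(2))
E
```

```text
[ 549.43147587 -189.49510984   83.94260946] [ 0.1159369  -1.62149013 -1.08878672]
15 [ 0.08  0.02 -0.1 ]
20 [ 1.53  0.02 -0.5 ]
25 [ 3.    0.02 -0.76]
30 [ 4.49  0.02 -0.9 ]
35 [ 5.98  0.02 -0.91]
40 [ 7.47  0.03 -0.79]
45 [ 9.04  0.03 -0.5 ]
50 [10.48  0.03 -0.06]
55 [11.75  0.03  0.49]
```

View pics/b4.png

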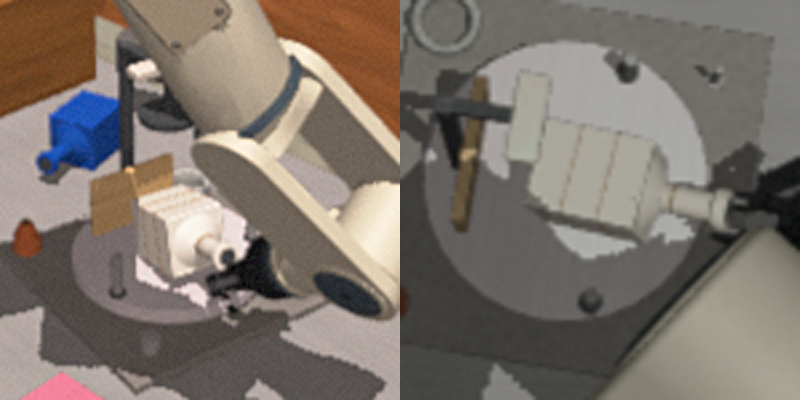

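```bash
cat >> h.py <<'E'
def plane(k,lo=90,hi=230):
    p,d=load('t'+k); C=cloud('top',d); hsv=cv2.cvtColor(p,cv2.COLOR_RGB2HSV)
    m=np.zeros(d.shape,bool); m[150:260,235:345]=1
    m&=(C[...,2]>lo)&(C[...,2]<hi)&(hsv[...,1]<60)&(hsv[...,2]>90)
    n,l,st,ce=cv2.connectedComponentsWithStats(m.astype(np.uint8),connectivity=4)
    i=1+np.argmax(st[1:,4]); Q=C[l==i]; return Q
E
python3 - <<'E'
from h import *
Q=plane('4',100,170)
for _ in range(4):
    c=Q.mean(0); n=np.linalg.svd(Q-c,full_matrices=False)[2][2]; n*=np.sign(n[2]); Q=Q[abs((Q-c)@n)<4]
print(len(Q),c.round(1),n.round(3),'tilt',np.degrees(np.arccos(n[2])),'dir',np.degrees(np.arctan2(n[1],n[0])))
E
```

```text
370 [573.  -87.1 130.3] [-0.028  0.044  0.999] tilt 3.0220723590143375 dir 122.4474540510076
```

```bash
python3 - <<'E'
from h import *
for k in ('0','4'):
    p,d=load('t'+k); C=cloud('top',d)
    pts=C[150:260,235:345].reshape(-1,3); n=np.array([-e[1],e[0],0])
    r=pts-P; a=-(r@e); s=r@n
    for a0 in range(-60,200,10):
        m=(abs(a-a0)<5)&(abs(s)<12); print(a0,np.round(np.percentile(pts[m][:,2],[20,50,80]),0) if m.sum() else '-',end='; ')
    print()
E
```

```text
Traceback (most recent call last):
  File "h.py", line 12, in load
    z=np.load(f'pics/{f}.npz'); return z['p'],z['d']
FileNotFoundError: [Errno 2] No such file or directory: 'pics/t0.npz'
```

```bash
sed -i "s/k in ('0'/k in ('0'/" h.py; python3 - <<'E'
from h import *
for k in ('op0','3','4'):
    p,d=load('t'+k); C=cloud('top',d)
    pts=C[150:260,235:345].reshape(-1,3); n=np.array([-e[1],e[0],0])
    r=pts-P; a=-(r@e); s=r@n
    for a0 in range(-60,200,10):
        m=(abs(a-a0)<5)&(abs(s)<12); print(a0,np.round(np.percentile(pts[m][:,2],[20,50,80]),0) if m.sum() else '-',end='; ')
    print()
E
```

```text
-60 [ 40.  48. 306.]; -50 [ 41. 171. 306.]; -40 [ 40. 303. 307.]; -30 [ 42. 302. 307.]; -20 [ 41. 302. 307.]; -10 [ 39.  44. 305.]; 0 [117. 119. 123.]; 10 [119. 123. 124.]; 20 [118. 123. 125.]; 30 [119. 123. 125.]; 40 [119. 121. 125.]; 50 [120. 123. 126.]; 60 [118. 121. 124.]; 70 [120. 122. 124.]; 80 [119. 122. 124.]; 90 [119. 121. 124.]; 100 [110. 115. 124.]; 110 [ 89.  97. 104.]; 120 [81. 93. 98.]; 130 [83. 92. 96.]; 140 [15. 91. 97.]; 150 [18. 89. 93.]; 160 [17. 95. 99.]; 170 [ 15.  94. 100.]; 180 [-2.  5. 16.]; 190 [-3.  0.  4.]; 
-60 [ 40.  49. 306.]; -50 [ 42.  46. 305.]; -40 [ 44. 302. 306.]; -30 [ 43. 304. 308.]; -20 [ 40. 303. 308.]; -10 [ 39.  43. 306.]; 0 [116. 120. 124.]; 10 [121. 124. 126.]; 20 [120. 122. 125.]; 30 [119. 122. 125.]; 40 [119. 122. 126.]; 50 [119. 122. 124.]; 60 [119. 123. 125.]; 70 [120. 123. 126.]; 80 [119. 123. 124.]; 90 [119. 122. 125.]; 100 [111. 116. 122.]; 110 [ 91.  98. 102.]; 120 [83. 92. 96.]; 130 [83. 90. 95.]; 140 [17. 90. 94.]; 150 [17. 91. 96.]; 160 [ 33.  96. 100.]; 170 [70. 94. 99.]; 180 [ 4. 16. 56.]; 190 [-1.  5. 62.]; 
-60 [ 40.  50. 304.]; -50 [ 41.  48. 306.]; -40 [ 43. 300. 306.]; -30 [ 43. 304. 308.]; -20 [121. 303. 307.]; -10 [120. 125. 303.]; 0 [123. 125. 129.]; 10 [125. 130. 131.]; 20 [127. 129. 133.]; 30 [131. 133. 136.]; 40 [132. 135. 138.]; 50 [135. 138. 141.]; 60 [137. 141. 144.]; 70 [139. 142. 146.]; 80 [133. 136. 140.]; 90 [124. 128. 132.]; 100 [ 45. 119. 122.]; 110 [ 46. 122. 126.]; 120 [ 42. 122. 127.]; 130 [ 47. 125. 131.]; 140 [ 34. 130. 134.]; 150 [128. 137. 139.]; 160 [ 66. 107. 118.]; 170 [ 19. 111. 115.]; 180 [ 15. 104. 121.]; 190 [120. 142. 149.];
```

Request:
{"op": "play_rows", "data": {"rows": [[200,[0.8,0,-0.3],[0,0,0]],[200,[1.5,0,-0.5],[0,0,0]],[200,[2.2,0,-0.6],[0,0,0]],[200,[3.0,0,-0.8],[0,0,0]],[200,[3.7,0,-0.8],[0,0,0]],[200,[4.5,0,-0.9],[0,0,0]],[200,[5.2,0,-0.9],[0,0,0]],[200,[6.0,0,-0.9],[0,0,0]],[200,[6.6,0,-0.9],[0,0,0]],[200,[7.2,0,-0.8],[0,0,0]],[200,[7.5,0,-0.8],[0,0,0]],[200,[7.5,0,-0.8],[0,0,0]]]}}

```text
clock: 6.08
eef_pos: [559.5, -148.0, 146.9]
tcp_rot: [3.141, -0.87, 1.336]
contact_force: [-0.5, 0.1, 0.1]
opening: 0.214
```

```bash
python3 - <<'E'
from h import *
look('5')
p,R,s=pose();print(p,s['contact_force'],s['qpos'])
for th in range(40,95,5):
    q=tip(th); print(th,(R.inv().apply(q-p)/10).round(2))
p,d=load('t5'); C=cloud('top',d)
pts=C[150:260,235:345].reshape(-1,3); n=np.array([-e[1],e[0],0])
r=pts-P; a=-(r@e); s=r@n
for a0 in range(-70,160,10):
        m=(abs(a-a0)<5)&(abs(s)<12); print(a0,np.round(np.percentile(pts[m][:,2],[20,50,80]),0) if m.sum() else '-',end='; ')
E
```

```text
[ 559.24415002 -148.45311421  146.28431101] [-1.31198315 -0.70392042 -0.24332262] [-0.68277441  0.62016727  1.72989911  0.78413393  1.3506939  -0.85342824]
40 [-0.01  0.03  0.01]
45 [1.56 0.03 0.3 ]
50 [3.   0.03 0.74]
55 [4.26 0.03 1.28]
60 [5.4  0.04 1.91]
65 [6.48 0.04 2.64]
70 [7.49 0.04 3.46]
75 [8.42 0.04 4.37]
80 [9.27 0.04 5.35]
85 [10.04  0.05  6.41]
90 [10.71  0.05  7.52]
-70 [ 45. 123. 305.]; -60 [ 42.  49. 306.]; -50 [108. 305. 307.]; -40 [118. 306. 309.]; -30 [303. 306. 308.]; -20 [137. 305. 308.]; -10 [137. 141. 303.]; 0 [145. 147. 150.]; 10 [154. 155. 159.]; 20 [162. 164. 166.]; 30 [160. 163. 165.]; 40 [156. 158. 161.]; 50 [154. 156. 159.]; 60 [156. 159. 162.]; 70 [161. 166. 171.]; 80 [ 42. 170. 179.]; 90 [ 41. 184. 194.]; 100 [ 43. 184. 189.]; 110 [ 43. 171. 178.]; 120 [ 43. 159. 173.]; 130 [ 42. 158. 175.]; 140 [164. 181. 192.]; 150 [199. 205. 209.];
```

View pics/b5.png

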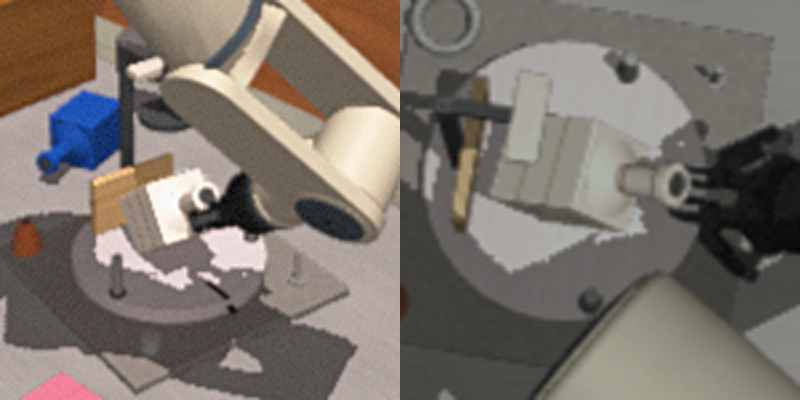

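Request:
{"op": "play_rows", "data": {"rows": [[200,[0.6,0,0.1],[0,0,0]],[200,[1.1,0,0.2],[0,0,0]],[200,[1.6,0,0.3],[0,0,0]],[200,[2.0,0,0.4],[0,0,0]],[200,[2.3,0,0.5],[0,0,0]],[200,[2.6,0,0.6],[0,0,0]],[200,[2.8,0,0.7],[0,0,0]],[200,[3.0,0,0.7],[0,0,0]],[200,[3.2,0,0.8],[0,0,0]],[200,[3.4,0,0.9],[0,0,0]],[200,[3.4,0,0.9],[0,0,0]]]}}

```text
clock: 7.1
eef_pos: [566.1, -120.1, 166.7]
tcp_rot: [3.142, -0.87, 1.335]
contact_force: [-0.4, 1.3, 0.0]
opening: 0.216
```

```bash
cat >> h.py <<'E'
def prof(k):
    p,d=load('t'+k); C=cloud('top',d)
    pts=C[150:260,225:345].reshape(-1,3); n=np.array([-e[1],e[0],0])
    r=pts-P; a=-(r@e); s=r@n
    for a0 in range(-100,130,10):
        m=(abs(a-a0)<5)&(abs(s)<12); print(a0,np.round(np.percentile(pts[m][:,2],[20,50,80]),0) if m.sum() else '-',end='; ')
E
python3 - <<'E'
from h import *
look('6')
p,R,s=pose();print(p,s['contact_force'],s['qpos'])
for th in range(45,95,5):
    q=tip(th); print(th,(R.inv().apply(q-p)/10).round(2))
prof('6')
E
```

```text
[ 566.01322898 -120.41608345  166.50778394] [ 0.44666859 -1.06018867  0.11967657] [-0.64142572  0.57774545  1.75135362  0.80484857  1.34430995 -0.81670815]
45 [-1.85  0.03 -0.6 ]
50 [-0.41  0.03 -0.16]
55 [0.86 0.03 0.38]
60 [2.   0.03 1.02]
65 [3.07 0.04 1.74]
70 [4.08 0.04 2.57]
75 [5.02 0.04 3.47]
80 [5.87 0.04 4.45]
85 [6.63 0.04 5.51]
90 [7.3  0.04 6.62]
-100 [ 38.  41. 202.]; -90 [304. 306. 310.]; -80 [128. 185. 305.]; -70 [ 84. 126. 306.]; -60 [ 95. 109. 306.]; -50 [116. 297. 306.]; -40 [299. 305. 308.]; -30 [304. 306. 309.]; -20 [303. 305. 309.]; -10 [163. 168. 306.]; 0 [162. 167. 168.]; 10 [162. 168. 171.]; 20 [173. 181. 187.]; 30 [177. 209. 216.]; 40 [142. 213. 216.]; 50 [ 42. 204. 211.]; 60 [ 42.  48. 203.]; 70 [40. 42. 46.]; 80 [ 44. 172. 186.]; 90 [ 44. 174. 193.]; 100 [ 43. 114. 196.]; 110 [183. 207. 215.]; 120 [218. 223. 229.];
```

View pics/b6.png

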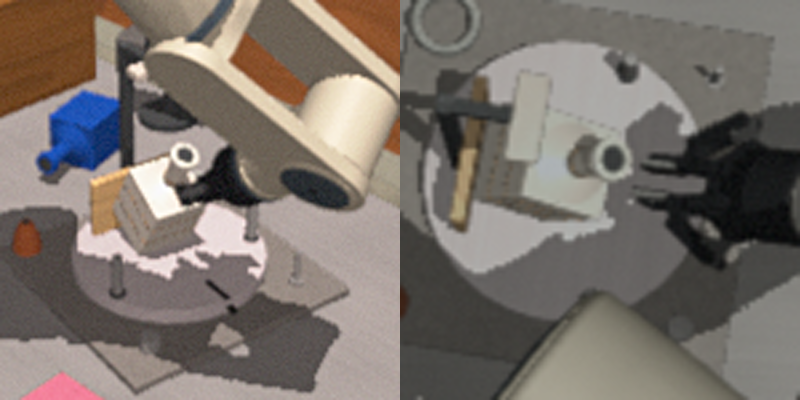

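```bash
cat >> h.py <<'E'
D=np.radians(82.1)
def tip2(th,L=50,k=144,push=0):
    t=np.radians(th); f=max(0,min(1,(th-62)/28)); bb=B+f*(D-B)
    ee=np.array([np.cos(bb),np.sin(bb),0]); sl=max(0,80*np.sin(t)-71)
    o=27+3.4
    a=k*np.cos(t)-o*np.sin(t)+sl-push; h=k*np.sin(t)+o*np.cos(t)
    R=tool(L,bb); return P-a*ee+h*zz-11*R.as_matrix()[:,0],R
E
python3 - <<'E'
from h import *
p,R,s=pose()
for th in (62,65,70,75,80,85,88,90):
    q,Q=tip2(th); print(th,q.round(0),(R.inv().apply(q-p)/10).round(2),(R.inv()*Q).as_rotvec().round(3))
E
```

```text
62 [573. -95. 175.] [2.36 0.03 1.48] [-0.001  0.003  0.001]
65 [574. -89. 177.] [2.89 0.08 1.81] [ 0.007  0.003 -0.006]
70 [577. -79. 179.] [3.71 0.13 2.42] [ 0.021  0.003 -0.017]
75 [580. -69. 181.] [4.5  0.14 3.16] [ 0.034  0.003 -0.029]
80 [582. -58. 181.] [5.24 0.1  4.01] [ 0.048  0.003 -0.04 ]
85 [584. -46. 180.] [5.93 0.03 4.99] [ 0.061  0.003 -0.052]
88 [585. -39. 179.] [ 6.32 -0.04  5.62] [ 0.07   0.003 -0.059]
90 [586. -34. 178.] [ 6.56 -0.1   6.06] [ 0.075  0.003 -0.063]
```

Request:
{"op": "play_rows", "data": {"rows": [[200,[1.2,0,0.7],[0,0,0]],[200,[2.0,0,1.2],[0,0,0]],[200,[2.4,0,1.5],[0,0,0]],[200,[2.6,0.1,1.6],[0,0,0]],[200,[2.9,0.1,1.8],[0,0,0]],[200,[3.1,0.1,2.0],[0.01,0,-0.01]],[200,[3.3,0.1,2.1],[0.01,0,-0.01]],[200,[3.5,0.1,2.3],[0.02,0,-0.01]],[200,[3.7,0.1,2.4],[0.02,0,-0.02]],[200,[3.7,0.1,2.4],[0.02,0,-0.02]]]}}

```text
clock: 8.03
eef_pos: [577.0, -79.4, 179.3]
tcp_rot: [3.137, -0.87, 1.367]
contact_force: [0.1, -0.7, 0.4]
opening: 0.218
```

```bash
python3 - <<'E'
from h import *
look('7')
p,R,s=pose();print(p,s['contact_force'],s['qpos'])
for th in (70,75,80,85,88,90):
    q,Q=tip2(th); print(th,q.round(0),(R.inv().apply(q-p)/10).round(2),(R.inv()*Q).as_rotvec().round(3))
prof('7')
E
```

```text
[576.84778787 -79.62657562 179.28034643] [ 0.75721938  0.17619975 -0.22103433] [-0.57383105  0.55031702  1.76501196  0.82587903  1.3317721  -0.78820093]
70 [577. -79. 179.] [0.02 0.03 0.02] [0.001 0.003 0.003]
75 [580. -69. 181.] [0.8  0.07 0.76] [ 0.014  0.003 -0.009]
80 [582. -58. 181.] [1.54 0.07 1.61] [ 0.028  0.003 -0.02 ]
85 [584. -46. 180.] [2.23 0.02 2.58] [ 0.041  0.003 -0.032]
88 [585. -39. 179.] [ 2.62 -0.03  3.22] [ 0.05   0.003 -0.039]
90 [586. -34. 178.] [ 2.87 -0.07  3.66] [ 0.055  0.003 -0.043]
-100 [44. 44. 44.]; -90 [304. 306. 308.]; -80 [127. 183. 305.]; -70 [ 80. 124. 306.]; -60 [101. 118. 307.]; -50 [126. 295. 305.]; -40 [303. 305. 308.]; -30 [304. 306. 309.]; -20 [302. 306. 309.]; -10 [163. 167. 304.]; 0 [167. 175. 187.]; 10 [186. 214. 219.]; 20 [181. 216. 221.]; 30 [207. 214. 217.]; 40 [ 47. 203. 212.]; 50 [ 38.  49. 206.]; 60 [ 40. 190. 209.]; 70 [221. 229. 230.]; 80 [233. 238. 240.]; 90 [ 47. 242. 248.]; 100 [ 43. 252. 258.]; 110 [256. 290. 295.]; 120 [297. 302. 305.];
```

View pics/b7.png

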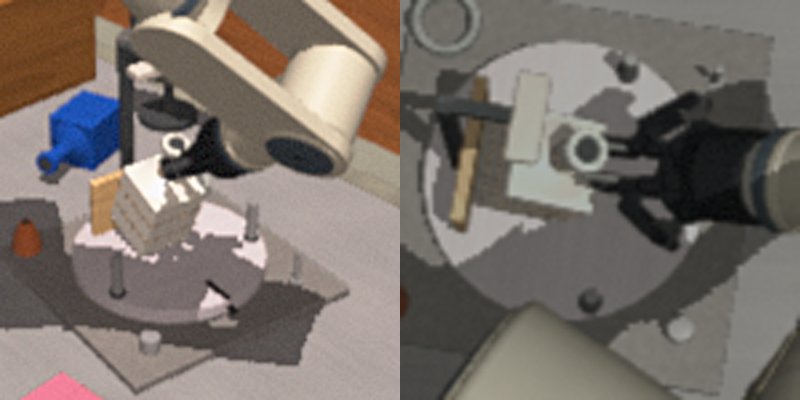

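Request:
{"op": "play_rows", "data": {"rows": [[200,[0.3,0,0.2],[0,0,0]],[200,[0.5,0,0.5],[0.01,0,0]],[200,[0.8,0,0.8],[0.01,0,-0.01]],[200,[1.0,0,1.0],[0.02,0,-0.01]],[200,[1.2,0,1.2],[0.02,0,-0.01]],[200,[1.4,0,1.4],[0.02,0,-0.02]],[200,[1.5,0,1.6],[0.03,0,-0.02]],[200,[1.7,0,1.8],[0.03,0,-0.02]],[200,[1.9,0,2.0],[0.04,0,-0.03]],[200,[1.9,0,2.0],[0.04,0,-0.03]]]}}

```text
clock: 8.97
eef_pos: [582.7, -52.2, 181.0]
tcp_rot: [-3.141, -0.87, 1.414]
contact_force: [0.7, -0.8, -0.4]
opening: 0.213
```

```bash
python3 - <<'E'
from h import *
look('8')
p,R,s=pose();print(p,s['contact_force'],s['qpos'])
for th in (80,85,88,90):
    q,Q=tip2(th); print(th,q.round(0),(R.inv().apply(q-p)/10).round(2),(R.inv()*Q).as_rotvec().round(3))
prof('8')
E
```

```text
[582.60367832 -52.61719541 180.91270817] [-0.85502896  0.72912501  0.09907579] [-0.52405686  0.55247098  1.75572826  0.82296407  1.33798611 -0.78054863]
80 [582. -58. 181.] [-0.37  0.03 -0.39] [-0.012  0.003  0.01 ]
85 [584. -46. 180.] [0.33 0.05 0.58] [ 0.001  0.003 -0.002]
88 [585. -39. 179.] [0.71 0.04 1.21] [ 0.009  0.003 -0.008]
90 [586. -34. 178.] [0.96 0.02 1.66] [ 0.015  0.003 -0.013]
-100 [36. 41. 45.]; -90 [304. 305. 308.]; -80 [128. 192. 306.]; -70 [135. 148. 308.]; -60 [146. 150. 307.]; -50 [151. 214. 307.]; -40 [214. 302. 308.]; -30 [304. 307. 308.]; -20 [302. 305. 309.]; -10 [148. 151. 304.]; 0 [142. 146. 151.]; 10 [ 45. 141. 198.]; 20 [ 41. 115. 206.]; 30 [ 40.  51. 210.]; 40 [224. 226. 232.]; 50 [197. 239. 243.]; 60 [ 46. 242. 246.]; 70 [ 45. 250. 259.]; 80 [257. 261. 294.]; 90 [297. 300. 305.]; 100 [ 48. 307. 313.]; 110 [ 44. 315. 319.]; 120 [ 43. 316. 320.];
```

View pics/b8.png

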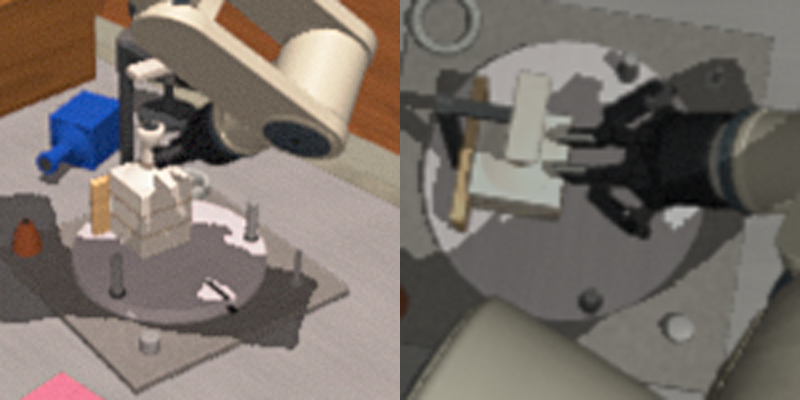

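Request:
{"op": "play_rows", "data": {"rows": [[200,[0.3,0,0.3],[0,0,0]],[200,[0.4,0,0.6],[0,0,0]],[200,[0.6,0,0.9],[0.01,0,0]],[200,[0.7,0,1.2],[0.01,0,-0.01]],[200,[0.9,0,1.5],[0.01,0,-0.01]],[200,[1.0,0,1.7],[0.01,0,-0.01]],[200,[1.0,0,1.7],[0.01,0,-0.01]]]}}

```text
clock: 9.65
eef_pos: [585.5, -32.9, 177.5]
tcp_rot: [3.141, -0.87, 1.428]
contact_force: [-0.4, -0.3, -0.1]
opening: 0.214
```

```bash
python3 - <<'E'
from h import *
look('9',sb=(170,270,255,355))
p,R,s=pose();print(p,s['contact_force'],s['qpos'])
for pu in (0,5,10):
    q,Q=tip2(90,push=pu); print(pu,q.round(0),(R.inv().apply(q-p)/10).round(2),(R.inv()*Q).as_rotvec().round(3))
E
```

```text
[585.56540973 -33.36759612 177.60772959] [-0.74168788  0.22377669  0.35890936] [-0.49284937  0.5528547   1.76521644  0.83486247  1.32147707 -0.78014526]
0 [586. -34. 178.] [-0.04  0.03 -0.04] [ 0.005  0.003 -0.003]
5 [586. -29. 178.] [0.28 0.03 0.34] [ 0.005  0.003 -0.003]
10 [587. -24. 178.] [0.6  0.02 0.72] [ 0.005  0.003 -0.003]
```

View pics/b9.png

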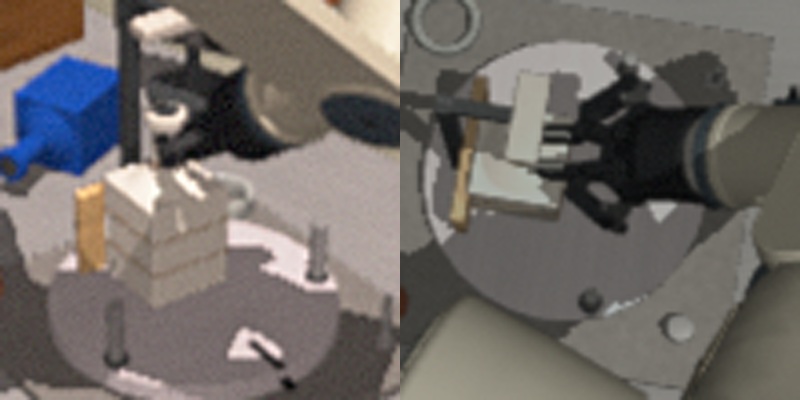

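Request:
{"op": "play_rows", "data": {"rows": [[200,[-0.3,0,-1.5],[0,0,0]],[200,[-0.6,0,-4],[0,0,0]],[200,[-0.6,0,-8],[0,0,0]],[200,[-0.6,0,-12],[0,0,0]],[200,[-0.6,0,-16],[0,0,0]],[200,[-0.6,0,-16],[0,0,0]]]}}

```text
clock: 10.25
eef_pos: [568.6, -164.9, 281.4]
tcp_rot: [3.129, -0.865, 1.433]
contact_force: [-0.4, 0.7, 0.1]
opening: 0.214
```

```bash
python3 - <<'E'
from h import *
look('10',sb=(170,270,255,355))
p,R,s=pose();print(p,s['contact_force'])
p,d=load('t10');C=cloud('top',d);hsv=cv2.cvtColor(p,cv2.COLOR_RGB2HSV)
ctr=np.array([584.5,-56.8]); dx=np.array([np.cos(D),np.sin(D)]); dy=np.array([-dx[1],dx[0]])
q=C[150:260,225:345].reshape(-1,3); h=hsv[150:260,225:345].reshape(-1,3); r=q[:,:2]-ctr; X=r@dx;Y=r@dy
m=(q[:,2]>136)&(q[:,2]<152)&(h[:,1]<70)&(X>-30)&(X<100); print('body top',m.sum(),np.percentile(X[m],[1,5,50,95,99]).round(0),np.percentile(Y[m],[1,5,50,95,99]).round(0),cv2.minAreaRect(np.c_[X[m],Y[m]].astype(np.float32)))
m=(q[:,2]>203)&(q[:,2]<220)&(X>0)&(X<80)&(abs(Y)<40); print('lip',m.sum(),X[m].mean(),Y[m].mean(), np.percentile(X[m],[2,98]),np.percentile(Y[m],[2,98]))
m=(q[:,2]>110)&(q[:,2]<140)&(h[:,1]>80)&(X>50); print('board',m.sum(),cv2.minAreaRect(np.c_[X[m],Y[m]].astype(np.float32)),np.percentile(X[m],[2,98]))
E
```

```text
[ 567.57758018 -160.57469678  277.34218383] [ 0.56288024 -0.28509986 -0.69546357]
body top 397 [ 0.  2. 31. 77. 79.] [-38. -31.  15.  39.  40.] ((48.89468002319336, 1.5969085693359375), (99.20397186279297, 79.06050872802734), 0.9798244833946228)
lip 15 53.25872657181265 1.961269796439566 [50.64792608 56.38179813] [-8.41011587 13.67377304]
board 90 ((86.04645538330078, 2.1430130004882812), (15.076231956481934, 124.30286407470703), 0.9710822105407715) [79.37688733 91.7858655 ]
```

View pics/b10.png

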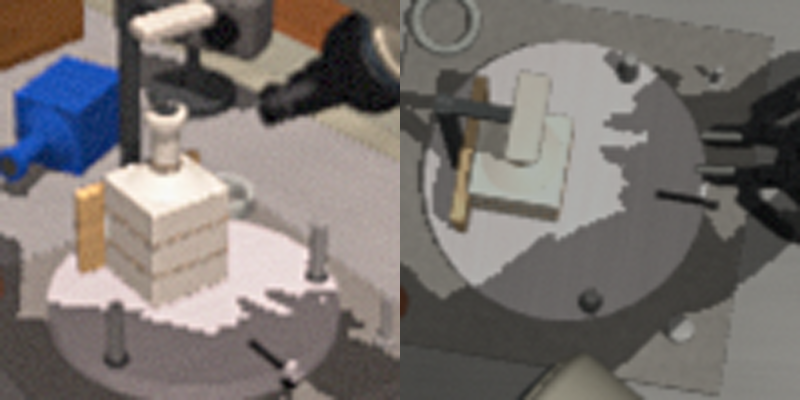

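```bash
python3 - <<'E'
from h import *
p,d=load('top0'); a=p[155:185,305:335,::-1]
q,_=load('side0'); b=q[230:265,338:368,::-1]
p4,_=load('t10'); c=p4[185:225,290:330,::-1]
f=lambda i:cv2.resize(i,(260,260),interpolation=cv2.INTER_NEAREST)
cv2.imwrite('pics/pins.png',np.hstack([f(a),f(b),f(c)]))
C=cloud('top',d)
# circle via disc edge: rim edge by fitting hull w/ robust
from scipy.optimize import least_squares
hsv=cv2.cvtColor(p,cv2.COLOR_RGB2HSV)
m=np.zeros(d.shape,np.uint8); m[140:265,215:340]=((C[...,2]>32)&(C[...,2]<54)&(hsv[...,2]>150)&(hsv[...,1]<40))[140:265,215:340]
n,l,st,ce=cv2.connectedComponentsWithStats(m); i=1+np.argmax(st[1:,4]); pts=cv2.convexHull(np.argwhere(l==i)[:,::-1].astype(np.int32))[:,0]
# ray to z=42 plane
cal=calibration('top');fl=210/np.tan(np.radians(cal['vfov'])/2);T=np.array(cal['cam_to_world'])
def ray(u,v,z):
    w=T[:3,:3]@np.array([(u-cal['cx'])/fl,(v-cal['cy'])/fl,1]); return T[:3,3]+w*(z-T[2,3])/w[2]
H=np.array([ray(u,v,42)[:2] for u,v in pts])
r=least_squares(lambda s:np.hypot(*(H-s[:2]).T)-129,[585,-57],loss='soft_l1',f_scale=2); print('centre',r.x,np.round(np.hypot(*(H-r.x).T)-130,1))
for z,u,v in ((64,321,169),(64,322,169),(64,321,168)): print(ray(u,v,z))
print(proj('top',[687,-194,64]),proj('side',[687,-194,64]),proj('side',[687,-194,14]))
E
```

```text
centre [586.79736129 -58.43777977] [ -3.1  -1.8  -2.3  -1.5  -1.7  -1.3  -1.3  -0.4  -0.4  -1.   -1.2  -0.6
  -0.4  -1.3  -1.4  -0.7  -1.2  -1.6  -3.2 -43.1 -56.3  -4.3]
[ 685.45108965 -189.38295124   64.        ]
[ 685.53928131 -192.68496921   64.        ]
[ 688.82575105 -189.33504579   64.        ]
(np.float64(322.40421613326896), np.float64(168.5776505535833), np.float64(1636.9776668799423)) (np.float64(351.1672913335158), np.float64(244.14627399913525), np.float64(1496.6129717335912)) (np.float64(350.19664140848164), np.float64(255.75091473282268), np.float64(1522.7944985917752))
```

View pics/pins.png

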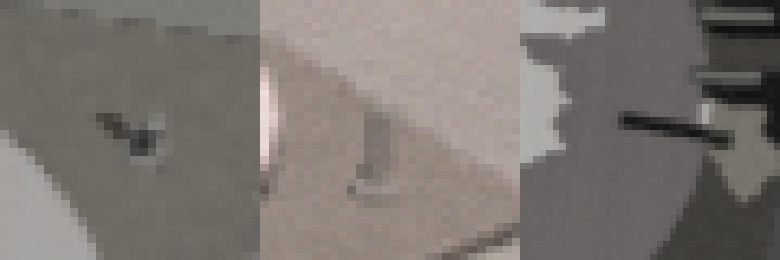

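```bash
cat >> h.py <<'E'
def down(az): # jaw (tool y) azimuth deg, tool down
    a=np.radians(az); y=np.array([np.cos(a),np.sin(a),0]); z=-zz; return Ro.from_matrix(np.c_[np.cross(y,z),y,z])
E
python3 - <<'E'
from h import *
p,R,s=pose(); print(p,s['clock'])
go([470,-200,300],down(-45))
p,d=load('t10'); C=cloud('top',d); w=C[222:242,278:296].reshape(-1,3); k=w[(w[:,2]>85)&(w[:,2]<110)]; print('peg',k.mean(0),len(k))
cal=calibration('top');fl=210/np.tan(np.radians(cal['vfov'])/2);T=np.array(cal['cam_to_world'])
def ray(u,v,z):
    w=T[:3,:3]@np.array([(u-cal['cx'])/fl,(v-cal['cy'])/fl,1]); return T[:3,3]+w*(z-T[2,3])/w[2]
a=ray(305.7,203,42);b=ray(321.5,206,42);print(a,b,np.degrees(np.arctan2(*(b-a)[1::-1])))
E
```

```text
[ 567.57758018 -160.57469678  277.34218383] 10.35
shift cm [-1.69, -9.07, -5.54] rot [-0.275, -0.839, 0.599] dist 108.0
peg [472.95581018 -82.37020634  99.40321955] 17
[ 573.92582933 -142.27485816   42.        ] [ 565.26627979 -194.81863134   42.        ] -99.35858569241991
```

Request:
{"op": "play_rows", "data": {"rows": [[165,[-1.7,-9.1,-5.5],[-0.275,-0.84,0.6]],[165,[-1.7,-9.1,-5.5],[-0.275,-0.84,0.6]],[165,[-1.7,-9.1,-5.5],[-0.275,-0.84,0.6]],[165,[-1.7,-9.1,-5.5],[-0.275,-0.84,0.6]],[165,[-1.7,-9.1,-5.5],[-0.275,-0.84,0.6]],[165,[-1.7,-9.1,-5.5],[-0.275,-0.84,0.6]],[165,[-1.7,-9.1,-5.5],[-0.275,-0.84,0.6]],[165,[-1.7,-9.1,-5.5],[-0.275,-0.84,0.6]],[165,[-1.7,-9.1,-5.5],[-0.275,-0.84,0.6]],[165,[-1.7,-9.1,-5.5],[-0.275,-0.84,0.6]],[165,[-1.7,-9.1,-5.5],[-0.275,-0.84,0.6]]]}}

```text
clock: 11.27
eef_pos: [469.6, -196.1, 297.8]
tcp_rot: [-3.137, 0.0, 0.792]
contact_force: [-0.6, -0.2, -0.2]
opening: 0.354
```

```bash
python3 - <<'E'
from h import *
p,R,s=pose(); print(p,s['clock'],s['qpos'],s['opening'])
go([472.5,-82.4,160],down(-77.5))
E
```

```text
[ 469.55345999 -196.14222521  297.79751811] 11.2667 [-3.99533549e-01  1.11050291e-01  1.79552401e+00  1.40844581e-03
  1.23941854e+00  3.79116371e-01] 0.3537862746918936
shift cm [8.31, -7.72, 13.81] rot [-0.004, 0.002, 0.574] dist 179.0
```

Request:
{"op": "play_rows", "data": {"rows": [[165,[8.3,-7.7,13.8],[0,0,0.574]],[165,[8.3,-7.7,13.8],[0,0,0.574]],[165,[8.3,-7.7,13.8],[0,0,0.574]],[165,[8.3,-7.7,13.8],[0,0,0.574]],[165,[8.3,-7.7,13.8],[0,0,0.574]],[165,[8.3,-7.7,13.8],[0,0,0.574]],[165,[8.3,-7.7,13.8],[0,0,0.574]]]}}

```text
clock: 11.85
eef_pos: [472.9, -84.8, 160.1]
tcp_rot: [-3.139, 0.004, 0.217]
contact_force: [-0.5, 0.4, 0.3]
opening: 0.347
```

```bash
python3 - <<'E'
from h import *
look('11',sb=(170,270,255,355))
p,R,s=pose(); print(p,s['clock'],s['qpos'],s['opening'])
go([472.7,-82.4,60],down(-77.5))
E
```

```text
[474.20930377 -85.64705103 161.61142714] 11.95 [-1.82285744e-01  2.18021794e-01  1.99894436e+00  8.60398928e-04
  9.25861373e-01  1.17288935e+00] 0.350693071506488
shift cm [-0.07, -0.34, 10.16] rot [-0.001, 0.001, -0.003] dist 102.0
```

View pics/b11.png

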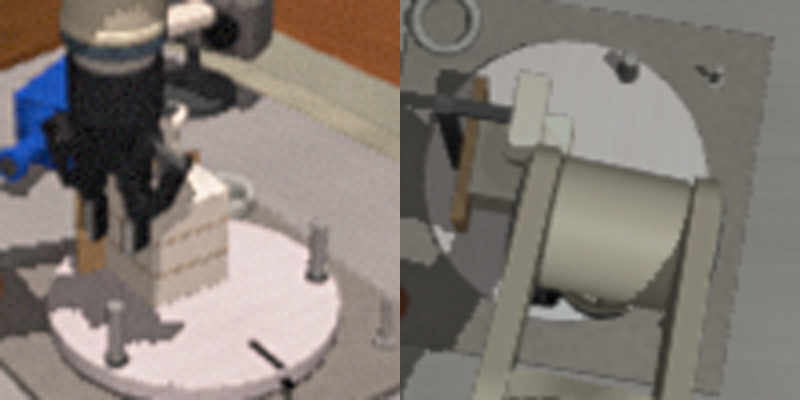

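```bash
python3 - <<'E'
from h import *
p,d=load('t11'); C=cloud('top',d)
# zoom (545,150)->px
for (x,y) in [(545,152),(540,160),(535,200),(560,165),(620,180),(700,190),(715,185),(600,230),(525,120),(520,150)]:
    u=235+(x-400)*110/400; v=150+y*110/400; print(x,y,C[int(v),int(u)].round(0))
q=C[150:260,225:345].reshape(-1,3); m=(q[:,2]>330); k=q[m]; print(k[:,0].max(),k[k[:,0]>560])
E
```

```text
545 152 [523. -38. 533.]
540 160 [514. -36. 542.]
535 200 [485. -35. 563.]
560 165 [581. -52. 141.]
620 180 [505. -87. 534.]
700 190 [ 499. -138.  537.]
715 185 [ 506. -148.  527.]
600 230 [470. -76. 550.]
525 120 [586. -23. 308.]
520 150 [564. -21. 305.]
530.4155248706181 []
```

Request:
{"op": "play_rows", "data": {"rows": [[165,[-0.1,-0.3,2],[0,0,0]],[165,[-0.1,-0.3,4],[0,0,0]],[165,[-0.1,-0.3,6],[0,0,0]],[165,[-0.1,-0.3,8],[0,0,0]],[165,[-0.1,-0.3,10.1],[0,0,0]],[165,[-0.1,-0.3,10.1],[0,0,0]],[165,[-0.1,-0.3,10.1],[0,0,0]]]}}

```text
clock: 12.53
eef_pos: [471.7, -82.6, 60.1]
tcp_rot: [-3.14, 0.003, 0.213]
contact_force: [1.0, 0.8, 0.9]
opening: 0.353
```

```bash
cat >> h.py <<'E'
ctr=np.array([585.3,-57.3]); 
def peg(al): # disc angle deg
    a=np.radians(82.1+al); dx=np.array([np.cos(a),np.sin(a)]); dy=np.array([-dx[1],dx[0]]); return np.append(ctr-40*dx+108*dy,60)
E
python3 - <<'E'
from h import *
p,R,s=pose(); print(p,s['clock'],s['contact_force'],s['opening'])
for al in (0,5,10,15,20,25,30,35,40,45):
    q=peg(al); Q=down(-77.5+al); print(al,q.round(0),(R.inv().apply(q-p)/10).round(2),(R.inv()*Q).as_rotvec().round(3))
E
```

```text
[471.73768459 -82.5889332   60.13059503] 12.5333 [1.01253512 0.78016588 0.87211071] 0.3529513192388329
0 [473. -82.  60.] [ 0.12 -0.03  0.01] [-0.002  0.003 -0.005]
5 [475. -92.  60.] [0.16 0.98 0.01] [-0.002  0.003 -0.092]
10 [ 479. -101.   60.] [0.3  1.97 0.01] [-0.002  0.003 -0.18 ]
15 [ 483. -110.   60.] [0.52 2.95 0.01] [-0.002  0.003 -0.267]
20 [ 488. -119.   60.] [0.83 3.91 0.  ] [-0.002  0.002 -0.354]
25 [ 494. -127.   60.] [1.21 4.84 0.  ] [-0.002  0.002 -0.441]
30 [ 500. -135.   60.] [ 1.68  5.73 -0.  ] [-0.002  0.002 -0.529]
35 [ 507. -142.   60.] [ 2.22  6.57 -0.  ] [-0.002  0.002 -0.616]
40 [ 515. -149.   60.] [ 2.84  7.37 -0.01] [-0.002  0.002 -0.703]
45 [ 523. -154.   60.] [ 3.52  8.1  -0.01] [-0.003  0.002 -0.79 ]
```

Request:
{"op": "play_rows", "data": {"rows": [[200,[0.1,0,0],[0,0,0]],[200,[0.1,0,0],[0,0,0]],[200,[0.1,0.1,0],[0,0,-0.01]],[200,[0.1,0.3,0],[0,0,-0.03]],[200,[0.1,0.6,0],[0,0,-0.06]],[200,[0.2,1.0,0],[0,0,-0.09]],[200,[0.2,1.4,0],[0,0,-0.13]],[200,[0.3,1.8,0],[0,0,-0.165]],[200,[0.4,2.2,0],[0,0,-0.2]],[200,[0.4,2.6,0],[0,0,-0.235]],[200,[0.5,2.95,0],[0,0,-0.265]],[200,[0.6,3.2,0],[0,0,-0.29]]]}}

```text
clock: 13.53
eef_pos: [484.3, -112.0, 60.1]
tcp_rot: [-3.14, 0.002, 0.506]
contact_force: [-2.1, 0.9, 0.3]
opening: 0.213
```

```bash
python3 - <<'E'
from h import *
look('12',sb=(170,270,255,355))
p,R,s=pose(); print(p,s['clock'],s['contact_force'],s['opening'])
for al in (15,20,25,30,35,40,44,45,46):
    q=peg(al); Q=down(-77.5+al); print(al,q.round(0),(R.inv().apply(q-p)/10).round(2),(R.inv()*Q).as_rotvec().round(3))
E
```

```text
[ 484.68011239 -112.11785577   60.11867426] 13.6333 [-0.50231551 -0.41919619 -0.42663967] 0.21405010647466396
15 [ 483. -110.   60.] [-0.05 -0.23  0.01] [-0.001  0.001  0.024]
20 [ 488. -119.   60.] [-0.04  0.77  0.01] [-0.001  0.001 -0.063]
25 [ 494. -127.   60.] [0.07 1.77 0.01] [-0.001  0.001 -0.15 ]
30 [ 500. -135.   60.] [0.26 2.76 0.01] [-0.001  0.001 -0.237]
35 [ 507. -142.   60.] [0.54 3.72 0.01] [-0.001  0.001 -0.325]
40 [ 515. -149.   60.] [0.9  4.66 0.  ] [-0.001  0.001 -0.412]
44 [ 522. -153.   60.] [1.24 5.39 0.  ] [-0.002  0.001 -0.482]
45 [ 523. -154.   60.] [1.34 5.56 0.  ] [-0.002  0.001 -0.499]
46 [ 525. -155.   60.] [1.44 5.74 0.  ] [-0.002  0.001 -0.517]
```

View pics/b12.png

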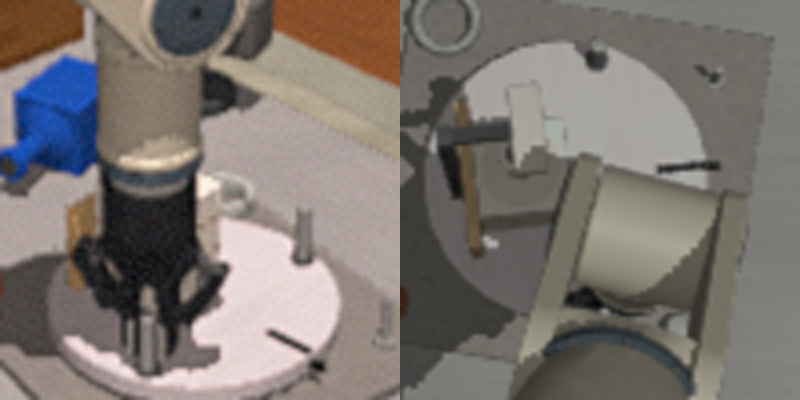

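Request:
{"op": "play_rows", "data": {"rows": [[200,[0,0.2,0],[0,0,-0.02]],[200,[0,0.6,0],[0,0,-0.05]],[200,[0,1.1,0],[0,0,-0.09]],[200,[0.1,1.6,0],[0,0,-0.135]],[200,[0.2,2.1,0],[0,0,-0.18]],[200,[0.3,2.6,0],[0,0,-0.225]],[200,[0.4,3.1,0],[0,0,-0.27]],[200,[0.5,3.6,0],[0,0,-0.31]],[200,[0.7,4.0,0],[0,0,-0.355]],[200,[0.8,4.4,0],[0,0,-0.39]],[200,[0.9,4.7,0],[0,0,-0.41]],[200,[0.9,4.7,0],[0,0,-0.41]]]}}

```text
clock: 14.63
eef_pos: [515.4, -148.9, 59.7]
tcp_rot: [-3.14, 0.001, 0.914]
contact_force: [-0.5, 1.1, 0.8]
opening: 0.219
```

```bash
python3 - <<'E'
from h import *
look('13',sb=(170,270,255,355))
p,R,s=pose(); print(p,s['clock'],s['contact_force'],s['opening'])
p2,_=load('t13'); cv2.imwrite('pics/z13.png',cv2.resize(p2[150:230,255:335,::-1],(600,600),interpolation=cv2.INTER_NEAREST))
E
```

```text
[ 514.84800853 -148.60569409   59.64670478] 14.7333 [0.65123936 0.05376563 0.14334497] 0.21607270313462992
```

View pics/z13.png

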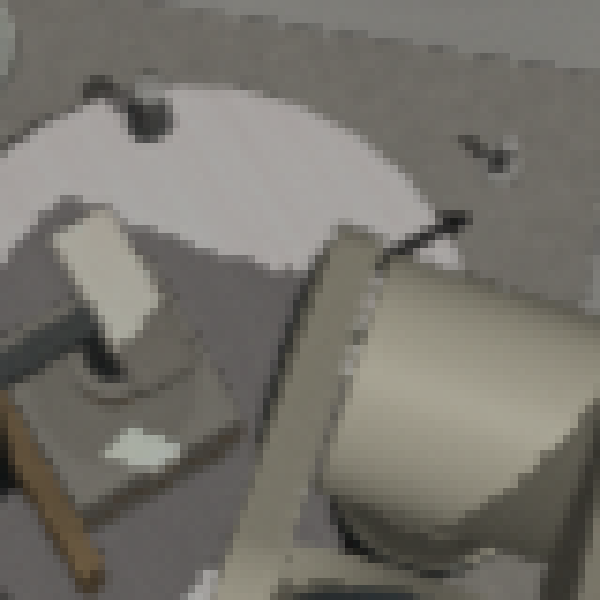

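View pics/b13.png

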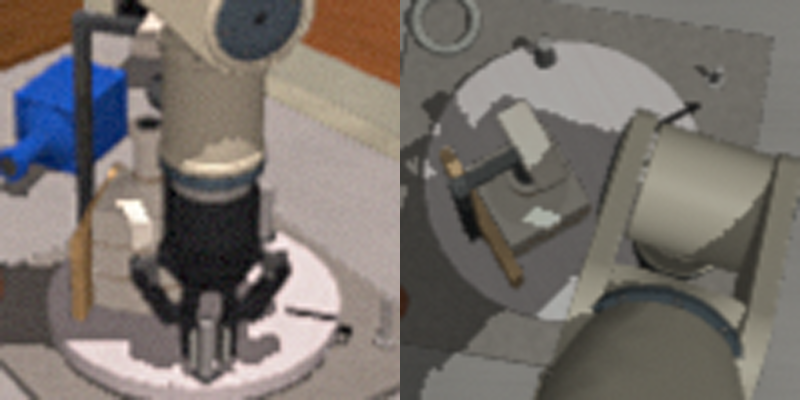

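```bash
python3 - <<'E'
from h import *
from scipy.optimize import least_squares
a=cv2.resize(load('t13')[0][158:182,310:334,::-1],(400,400),interpolation=cv2.INTER_NEAREST)
b=cv2.resize(load('s13')[0][236:266,338:368,::-1],(400,400),interpolation=cv2.INTER_NEAREST)
o=np.hstack([a,b]).astype(float); o=np.clip((o-60)*1.8,0,255); cv2.imwrite('pics/z13b.png',o.astype(np.uint8))
E
```

```text
(no output)
```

View pics/z13b.png

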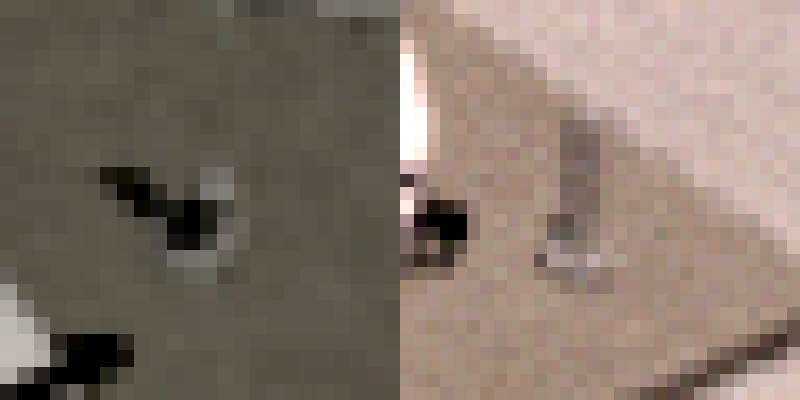

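```bash
cat >> h.py <<'E'
def ray(u,v,z,n='top'):
    cal=calibration(n);fl=210/np.tan(np.radians(cal['vfov'])/2);T=np.array(cal['cam_to_world'])
    w=T[:3,:3]@np.array([(u-cal['cx'])/fl,(v-cal['cy'])/fl,1]); return T[:3,3]+w*(z-T[2,3])/w[2]
def pointer(k):
    p,d=load('t'+k); C=cloud('top',d); g=p.max(2)
    out=[]
    for v in range(150,225):
        for u in range(295,335):
            X=ray(u,v,42)[:2]; rr=X-ctr; rad=np.hypot(*rr); az=np.degrees(np.arctan2(rr[1],rr[0]))
            if 95<rad<141 and g[v,u]<60 and abs(C[v,u,2]-42)<15: out.append((az,rad,g[v,u]))
    o=np.array(out); m=abs(o[:,0]-np.median(o[:,0]))<5; o=o[m]; print('pointer az',o[:,0].mean().round(2),np.median(o[:,0]).round(2),'n',len(o),'rad',o[:,1].min().round(0),o[:,1].max().round(0))
    print('pin az',np.degrees(np.arctan2(-193.8-ctr[1],687-ctr[0])).round(2))
E
python3 - <<'E'
from h import *
for k in('10','12','13'): pointer(k)
E
```

```text
Traceback (most recent call last):
  File "h.py", line 72, in pointer
    X=ray(u,v,42)[:2]; rr=X-ctr; rad=np.hypot(*rr); az=np.degrees(np.arctan2(rr[1],rr[0]))
      ~~~^^^^^^^^
  File "h.py", line 65, in ray
    cal=calibration(n);fl=210/np.tan(np.radians(cal['vfov'])/2);T=np.array(cal['cam_to_world'])
ValueError: time passes only in moves, steps and waits
```

```bash
cat >> h.py <<'E'
import functools
_c0=calibration
calibration=functools.lru_cache(None)(_c0)
E
python3 - <<'E'
from h import *
print(readout.sense()['clock'])
for k in('10','12','13'): pointer(k)
E
```

```text
14.7333
pointer az -97.96 -98.06 n 24 rad 97.0 138.0
pin az -53.31
pointer az -82.83 -82.74 n 13 rad 96.0 140.0
pin az -53.31
pointer az -58.47 -58.37 n 11 rad 107.0 137.0
pin az -53.31
```

```bash
python3 - <<'E'
from h import *
p,R,s=pose(); a=np.degrees(np.arctan2(*(p[:2]-ctr)[::-1]))-np.degrees(np.arctan2(*(peg(0)[:2]-ctr)[::-1])); print(a%360)
for al in (44,45.2):
    q=peg(al); Q=down(-77.5+al); print(al,q.round(0),(R.inv().apply(q-p)/10).round(2),(R.inv()*Q).as_rotvec().round(3))
E
```

```text
39.92288164650989
44 [ 522. -153.   60.] [ 0.05  0.82 -0.04] [-0.002  0.001 -0.074]
45.2 [ 524. -155.   60.] [ 0.07  1.06 -0.04] [-0.002  0.001 -0.095]
```

Request:
{"op": "play_rows", "data": {"rows": [[200,[0,0.2,0],[0,0,-0.02]],[200,[0,0.4,0],[0,0,-0.035]],[200,[0,0.6,0],[0,0,-0.05]],[200,[0,0.8,0],[0,0,-0.07]],[200,[0.1,0.95,0],[0,0,-0.085]],[200,[0.1,1.05,0],[0,0,-0.09]],[200,[0.1,1.05,0],[0,0,-0.09]],[200,[0.1,1.05,0],[0,0,-0.09]]]}}

```text
clock: 15.4
eef_pos: [524.0, -154.3, 59.6]
tcp_rot: [-3.14, 0.001, 1.003]
contact_force: [-0.2, 0.1, 0.1]
opening: 0.217
```

```bash
python3 - <<'E'
from h import *
look('14'); pointer('14'); p,R,s=pose(); print(p,s['contact_force'],np.degrees(np.arctan2(*(p[:2]-ctr)[::-1])))
E
```

```text
pointer az -53.72 -53.56 n 9 rad 118.0 137.0
pin az -53.31
[ 523.85800667 -154.23691811   59.56470263] [ 0.71957706  0.5994663  -0.30064482] -122.36794589569523
```

Request:
{"op": "play_rows", "data": {"rows": [[150,[0,0,0],[0,0,0]],[150,[0,0,0],[0,0,0]],[150,[0,0,-1],[0,0,0]],[150,[0,0,-3],[0,0,0]],[150,[0,0,-6],[0,0,0]],[150,[0,0,-9],[0,0,0]],[150,[0,0,-13],[0,0,0]],[150,[0,0,-15],[0,0,0]],[150,[0,0,-15],[0,0,0]]]}}

```text
clock: 16.25
eef_pos: [526.9, -155.1, 215.5]
tcp_rot: [3.136, -0.002, 1.003]
contact_force: [1.0, -0.2, 0.8]
opening: 0.41
```

```bash
python3 - <<'E'
from h import *
p,R,s=pose(); print(p); go([400,-170,330],R)
E
```

```text
[ 526.88048782 -155.13054074  215.50062046]
shift cm [-8.06, -9.83, -11.52] rot [0.0, 0.0, 0.0] dist 172.0
```

Request:
{"op": "play_rows", "data": {"rows": [[150,[-8,-9.8,-11.5],[0,0,0]],[150,[-8,-9.8,-11.5],[0,0,0]],[150,[-8,-9.8,-11.5],[0,0,0]],[150,[-8,-9.8,-11.5],[0,0,0]],[150,[-8,-9.8,-11.5],[0,0,0]],[150,[-8,-9.8,-11.5],[0,0,0]]]}}

```text
clock: 16.75
eef_pos: [398.1, -169.5, 326.8]
tcp_rot: [3.14, 0.0, 1.002]
contact_force: [0.0, 0.4, 0.1]
opening: 0.412
```

```bash
python3 - <<'E'
from h import *
look('15',sb=(170,270,255,355)); pointer('15'); p,R,s=pose(); print(p,s['contact_force'])
p,d=load('t15'); C=cloud('top',d)
A=np.radians(82.1+44.5); dx=np.array([np.cos(A),np.sin(A)]); dy=np.array([-dx[1],dx[0]])
q=C[150:260,225:345].reshape(-1,3); hh=cv2.cvtColor(p,cv2.COLOR_RGB2HSV)[150:260,225:345].reshape(-1,3); r=q[:,:2]-ctr; X=r@dx;Y=r@dy
m=(q[:,2]>136)&(q[:,2]<152)&(hh[:,1]<70)&(X>-30)&(X<100)&(abs(Y)<60); print('body top',m.sum(),np.percentile(X[m],[1,5,50,95,99]).round(0),np.percentile(Y[m],[1,5,50,95,99]).round(0))
E
```

```text
pointer az -53.57 -53.51 n 16 rad 96.0 137.0
pin az -53.31
[ 398.87754926 -169.06253514  324.40313376] [ 0.30802483 -0.90052055 -0.18773415]
body top 309 [ 1.  3. 54. 78. 80.] [-38. -35.  22.  39.  41.]
```

View pics/b15.png

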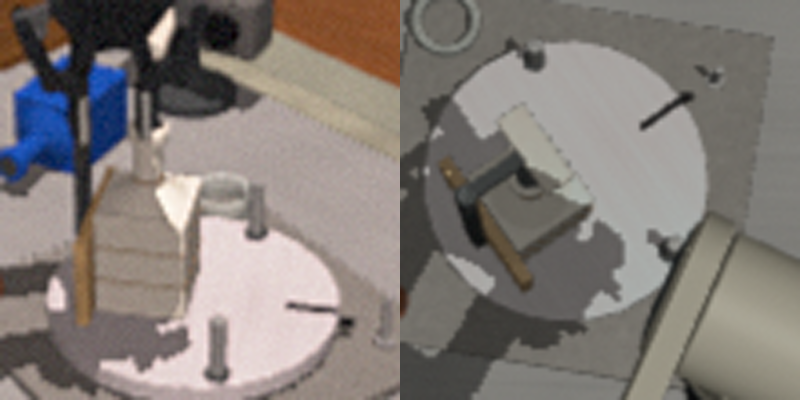

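View pics/t15.png

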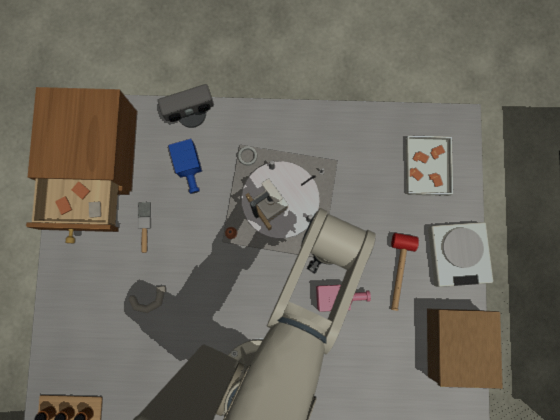

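```bash
python3 -c "
from rig import r,readout
print(readout.sense()['clock'],readout.sense()['qvel']); print(r.sign_off())"
```

```text
16.85 [ 0.00875359  0.03354308  0.00252667  0.00103334 -0.00264945 -0.0001101 ]
the job is handed in; nothing more can be done
None
```

The bottle is standing upright against the backboard, the disc's pointer is on the tall slim pin, and I've handed the job in at about 17 s of the 67 s allowed.

**What I did:** I put the leaning, nearly shut fingers under the bottle's lip and pushed it up over its foot edge. The foot stayed on the disc. I was not holding the bottle for parts of the tip. Past balance it dropped onto the board at about 62°, and near the end it ran ahead of the fingers again. I pushed again from there, then backed the fingers away and lowered the jaws loosely around the robot-side peg. I turned the disc about 44.5° counter-clockwise, opened the jaws and moved the arm clear.

**Last checks (camera):**
- **Bottle:** Its body spans 1 to 80 mm along the disc's x, and the board's face is at 80 mm. It is square to the board, and its body-top height matches the bottle standing upright.
- **Pointer:** It sits at −53.5° and the pin at −53.3°, so it is off by about 0.2–0.3°. That is within what I can measure.
- **Bystanders:** None looked moved in the last top view. I checked them by eye and did not measure them.
- **Forces:** The readings I saw stayed under about 3 N. I read them at the end of each move, so a brief peak could have been missed.

No check failed or disagreed.

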